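Rebuild a washer drum's shaft and bearing housing

ROBOT

A 7-joint arm with a two-finger parallel gripper is mounted at the origin on the work surface. World frame = base frame: x ahead of the robot, y to its left, z up, the work surface at z = 0. Lengths are in m, angles in rad, forces in N, time in s.
With the tool pointing down it reaches from about 0.425 to 0.925 m from the base axis. Payload 6.8 kg.
Tool frame: the origin (TCP) lies on the centre line of the jaws, within the pads' length; the fingertips stand 14 mm ahead of it and the grasp point (between the pads) lies 5 mm behind it (r.nose_length is the distance from the TCP to the fingertips, in m); z points along the fingers, y is the direction in which the jaws open and shut (so a half turn about z gives the same grasp; the last joint's range is limited). The gripper opens to 85 mm and grips with 20 to 120 N. Pads are 22 mm wide; open, the fingers measure 114 mm over their backs; the gripper's body (76 mm by 85 mm) begins 54 mm behind the grasp point. The pads swing forward as they close: fully open they stand 13 mm farther back than shut.
Start: joints at [-1.435, 0.477, 0.022, 1.555, -0.011, 1.109, -0.083], TCP at [0.163, 0.655, 0.245] pointing down, gripper open.
Joint ranges: [-2.96, 2.96], [-0.34, 2.1], [-1.41, 1.46], [0.24, 2.44], [-1.37, 4.51], [0.17, 1.92], [-2.96, 2.96]. Speed limits (rad/s): [2.39, 2.39, 3.14, 3.14, 3.14, 3.14, 3.14].

INTERFACE

Orientations are given as a rotation vector (axis times angle).
In Python, from bench import r, imaging, look_for, outline_of gives the robot as it stands. The module is installed in compiled form; this text tells all that it offers.
- The arm moves only by the tool carry_out, never from a script. Its arguments are lists of equal length, an entry for each row: "offset": the shift along the tool's x, y, z as a fraction of full scale, a list of three; "turn": the turn, a rotation vector about the tool's x, y, z as a fraction of full scale, a list of three. A call has 1 to 8 rows; each row is the pose to reach, as a shift and turn from the pose commanded when the call began, along the tool's axes at that moment; what a row does not reach only later rows make up. Full scale, the value 1, is 0.5 m for a shift and 1.5 rad for a turn. A row lasts 1/10 s, in which the tool goes at most 50 mm and 8.59 degrees, less where a joint would pass 70% of its speed; a pose out of reach is approached as far as the arm can. A call with a number of a shift or a turn outside -1 to 1 is refused whole. A call with a gripper value outside its range is refused whole. "hand" is the closure, from 0 (fully open) to 1 (shut), set as the call begins (left out, the last holds). The fingers move at their own pace and stop on an object; "force" is the grip in N (left out, the last holds). Time passes only in rows, so rows that repeat a pose let the fingers close. It gives the time, the measured TCP pose, the force and the opening at its end, in the units of the state.
- r.get_obs(): the state, without advancing time (a new reading comes with each control period).
- imaging.grab_frame(name): name is "side" or "top"; returns a dict with "pixels" (384x512x3 uint8, red, green, blue), "fx", "fy", "cx", "cy" (pixels), "R" (3x3) and "t" (3): a world point X has camera coordinates R X + t. Camera axes: x right, y down, z forward; pixel columns grow to the right and rows downward; lengths in m; the calibration is good to about 2 mm. A picture is of the moment at which its call begins. There is no depth.
- r.hand_in(): hands the job in, once; it reports no verdict.
Trained networks look in the newest picture that a camera, given by its name, has taken for a name from the list of things; names that differ only in an ending like _2 or _b are one class to them, and where a whole thing is asked for, a point or a joint stands for the part that bears it (a point fixed in the world has none). Each returns a list of dicts, best first, with "score" (0 to 1); they miss things now and then, are a little off and sometimes report something else, mostly with a low value. They report only what shows in the picture. A call takes as long as a camera call. They do not tell look-alikes from the thing itself.
- look_for(query, camera): "xyz" ([x, y, z] in m, in the coordinates of the camera as it stood for that picture, good to about 4 mm: the middle of the surface that is visible of it).
- outline_of(query, camera): "region" (384x512 bool, what is visible of it).
The state is a dict: "clock": time; "joints": joint angles; "qvel": joint speeds; "tau": joint torques, N m; "tcp_pos": TCP position; "orientation": TCP orientation; "contact_force": force on the tool from outside, world axes, zero at the start; "moment": the same for the moment, N m; "grip_width": finger opening in m.
Only numpy, scipy, OpenCV 4.12 (cv2) and the standard library are available. Lean on these libraries where they do the work, as an engineer would, in place of code of your own. Each camera call takes 0.05 s, during which the arm holds its last target. There are 200 camera calls.

TASK

Get the drum shaft and its bearing housing ready to be put together with the new parts lying on the table. On the upright shaft stack the flanged wear sleeve (flange down), then the large bearing, then the plain spacer tube, each sitting fully down on the one below. In the bore of the cast housing press the small bearing squarely home on its shoulder, then the black lip seal on top of it until it is flush with the housing's face; push steadily and stop when the force rises at the shoulder, never hammer or force it.

Things in the scene. Friction and masses are not known exactly. Their poses are not given: they have to be found in the camera images.
- drum_shaft: Target, fixed: steel shaft upright on a round flange (110 mm across, 8 mm thick). Origin: centre of the underside, on the table, z up. Shaft 24 mm in diameter, up to 74 mm above the table, top 4 mm chamfered to 17 mm. Its three parts slide over it with 1.5 mm play all round; in place their undersides are 8 mm (sleeve), 26 mm (large bearing) and 43 mm (spacer) above the table.
- housing: Target, fixed: grey cast housing; flange 124 mm, barrel 84 mm across, bright top face 62 mm up. Origin: centre of the underside, z up. Bore: 48.6 mm (mouth bevelled to 53.6), 22 mm deep to a hard shoulder round a 36 mm hole. Over the last 8 mm it grips: about 7 N slide the bearing on, it stays where left; limit 60 N. Closed fingers fit in. Home: undersides 40 mm (bearing), 54 mm (seal) up.
- wear_sleeve: Loose: brass wear sleeve like a low top hat, 18 mm high, lying flange down: flange 56 mm across and 4 mm thick at the bottom, barrel 42 mm across above it, bore 27 mm right through. Origin: centre of its underside, z up. About 0.12 kg. First on the shaft.
- large_bearing: Loose: large steel ball bearing with dark shields, lying flat, 62 mm across, 17 mm high, bore 27 mm. Origin: centre of its underside, z up. About 0.23 kg. Second on the shaft, on the sleeve.
- spacer: Loose: plain steel spacer tube standing upright, 34 mm across, 18 mm high, bore 27 mm. Origin: centre of its underside, z up. About 0.05 kg. Third on the shaft, on the large bearing.
- small_bearing: Loose: small steel ball bearing with dark shields, lying flat, 47 mm across, 14 mm high, bore 27 mm. Origin: centre of its underside, z up. About 0.11 kg. First in the housing's bore.
- lip_seal: Loose: black rubber-covered lip seal, a flat ring lying flat, 47 mm across, 8 mm high, hole 28 mm. Rigid. Origin: centre of its underside, z up. About 0.035 kg. Second in the housing's bore, on the small bearing.
There are look-alikes about, which are no part of the job. There is more than one size of the lip_seal; the one meant has the size given above.

How it is judged:
By the outcome, as a careful person would: the job done as asked, in the order asked, and still so for the second after the job is handed in, with the robot touching nothing.
It also fails if it takes over 141 s, if anything falls off the work surface, if the arm or the gripper's body presses on something with over 40 N, if the wrist force passes 120 N, or if a joint passes its speed limit or range.

## Working session

There is one attempt and no reset: what is moved stays moved. The work goes in short steps, Python scripts to look and compute and a tool call to move; the robot and the scene stay as the last step left them, time stands still between calls to the robot, and variables do not carry over. Pictures are saved under pics/ and viewed, about 12 in all and at most 16, crops included, and the job is handed in when it is done.

Besides the shell and the picture viewer there is one more tool, called after ">>>" as a command line: name --argument value ..., lists and objects as JSON in quotes. carry_out: Moves the arm, as the interface text tells. Shift numbers are shares of 0.5 m and turn numbers shares of 1.5 rad, none past 1 either way. Its arguments: {"type":"object","properties":{"offset":{"type":"array","items":{"type":"array","items":{"type":"number","minimum":-1,"maximum":1}}},"turn":{"type":"array","items":{"type":"array","items":{"type":"number","minimum":-1,"maximum":1}}},"hand":{"type":"number"},"force":{"type":"number"}},"required":["offset","turn"]}

```bash
mkdir -p pics
cat > h.py <<'E'
import numpy as np, cv2
from bench import r, imaging, look_for, outline_of
def w(f,p): return np.array(f["R"]).T@(np.array(p)-np.array(f["t"]))
def plane(f,u,v,z):
    R=np.array(f["R"]);t=np.array(f["t"]);c=-R.T@t
    d=R.T@np.array([(u-f["cx"])/f["fx"],(v-f["cy"])/f["fy"],1]);return c+d*(z-c[2])/d[2]
def proj(f,X):
    p=np.array(f["R"])@np.array(X)+np.array(f["t"]);return np.array([f["fx"]*p[0]/p[2]+f["cx"],f["fy"]*p[1]/p[2]+f["cy"]])
def save(f,name,box=None,s=1):
    im=cv2.cvtColor(f["pixels"],cv2.COLOR_RGB2BGR)
    if box: im=im[box[1]:box[3],box[0]:box[2]]
    cv2.imwrite("pics/"+name,cv2.resize(im,None,fx=s,fy=s,interpolation=cv2.INTER_CUBIC))
E
python3 - <<'E'
from h import *
np.set_printoptions(precision=4,suppress=True)
o=r.get_obs();print({k:o[k] for k in("clock","tcp_pos","orientation","contact_force","grip_width")},r.nose_length)
for c in("top","side"):
    f=imaging.grab_frame(c);save(f,c+"1.png",s=1.5)
    print(c,f["fx"],"cam",-np.array(f["R"]).T@f["t"]); print(np.array(f["R"]))
    for q in "drum_shaft housing wear_sleeve large_bearing spacer small_bearing lip_seal".split():
        for d in look_for(q,c):
            X=w(f,d["xyz"]);print(c,q,round(d["score"],2),X,proj(f,X).round())
E
```

```text
{'clock': 0.0, 'tcp_pos': array([0.1628, 0.6545, 0.2443]), 'orientation': array([-0.3818, -3.1182,  0.0029]), 'contact_force': array([ 0.602 , -0.2328,  0.406 ]), 'grip_width': 0.08549645213528144} 0.014
top 495.4632332922192 cam [ 0.2771 -0.002   1.2293]
[[-0.0124 -0.9999  0.0023]
 [-0.9846  0.0118 -0.1746]
 [ 0.1746 -0.0045 -0.9846]]
top drum_shaft 0.82 [ 0.6085 -0.1304  0.0071] [297. 150.]
top housing 0.82 [0.6071 0.1105 0.0196] [202. 150.]
top large_bearing 0.79 [ 0.432  -0.1151  0.0178] [293. 218.]
top large_bearing 0.36 [0.5816 0.3375 0.01  ] [112. 162.]
top spacer 0.45 [0.4448 0.3349 0.014 ] [111. 215.]
top small_bearing 0.55 [ 0.5846 -0.3307  0.0144] [377. 157.]
top lip_seal 0.95 [0.3309 0.1442 0.0097] [188. 261.]
top lip_seal 0.79 [0.4446 0.0464 0.0094] [228. 214.]
top lip_seal 0.67 [ 0.427   0.1482 -0.0001] [187. 222.]
top lip_seal 0.45 [0.4437 0.3367 0.0142] [110. 216.]
side 450.9434065058013 cam [0.3972 0.7216 0.9154]
[[-0.9928 -0.1198  0.0012]
 [-0.0925  0.7606 -0.6426]
 [ 0.0761 -0.6381 -0.7662]]
side drum_shaft 0.97 [ 0.6196 -0.1167  0.0071] [213. 163.]
side housing 0.73 [0.6139 0.1296 0.0258] [196. 232.]
side wear_sleeve 0.76 [0.5837 0.3403 0.0072] [190. 321.]
side wear_sleeve 0.24 [0.4449 0.3376 0.015 ] [255. 325.]
side large_bearing 0.69 [ 0.4288 -0.1118  0.0167] [281. 168.]
side spacer 0.65 [0.4434 0.3359 0.0137] [256. 325.]
side lip_seal 0.92 [0.3311 0.1446 0.0102] [313. 253.]
side lip_seal 0.7 [0.4437 0.0527 0.01  ] [270. 217.]
side lip_seal 0.48 [0.4294 0.1479 0.0042] [272. 252.]
```

View pics/top1.png

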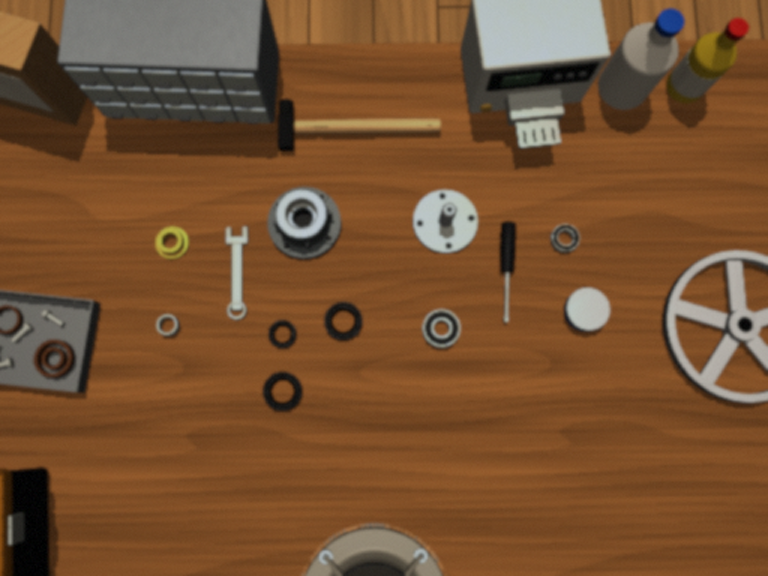

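View pics/side1.png

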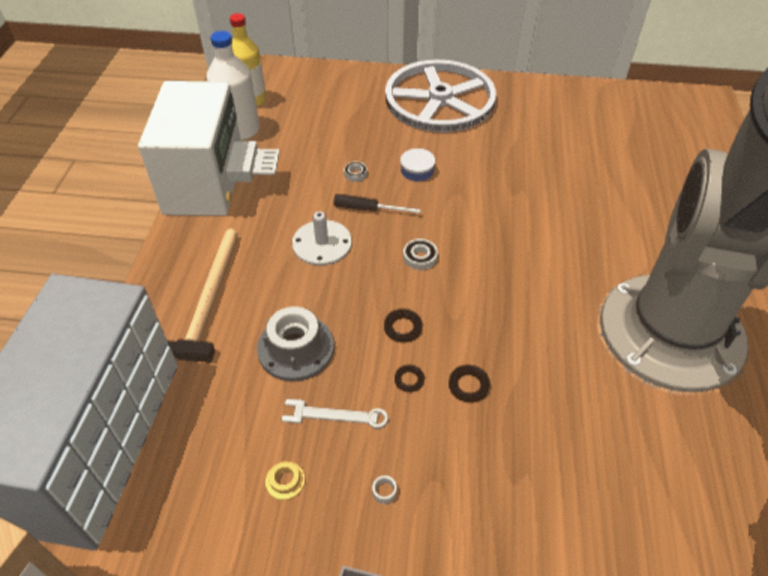

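```bash
cat >> h.py <<'E'
S=dict(drum_shaft=[(.110,0),(.110,.008),(.024,.07),(.017,.074)],housing=[(.124,0),(.084,.062)],wear_sleeve=[(.056,0),(.056,.004),(.042,.018)],
 large_bearing=[(.062,0),(.062,.017)],spacer=[(.034,0),(.034,.018)],small_bearing=[(.047,0),(.047,.014)],lip_seal=[(.047,0),(.047,.008)])
A=np.linspace(0,2*np.pi,60)
def hullpts(f,q,x,y,k=1,z0=0):
    P=[]
    if q in("drum_shaft",): 
        pass
    for d,z in S[q]:
        P+=[proj(f,(x+k*d/2*np.cos(a),y+k*d/2*np.sin(a),z+z0)) for a in A]
    return cv2.convexHull(np.float32(P))
def hull(m):
    c,_=cv2.findContours(m.astype(np.uint8),cv2.RETR_EXTERNAL,cv2.CHAIN_APPROX_NONE)
    return cv2.convexHull(max(c,key=len))
def cen(h):
    M=cv2.moments(h);return np.array([M["m10"],M["m01"]])/M["m00"],M["m00"]
def fit(f,q,m,z0=0):
    ys,xs=np.nonzero(m);h=hull(np.kron(m,np.ones((8,8))))  # subpixel grid
    c,a=cen((h.astype(np.float32)+.5)/8-.5)
    x,y,_=plane(f,*c,z0+.01)
    for _ in range(6):
        c2,a2=cen(hullpts(f,q,x,y,1,z0)); d=plane(f,*c,z0)-plane(f,*c2,z0); x+=d[0];y+=d[1]
    return x,y,(a/a2)**.5
E
python3 - <<'E'
from h import *
for c in("top","side"):
    f=imaging.grab_frame(c)
    for q in S:
        for d in outline_of(q,c):
            m=d["region"]
            if m.sum()>30:
                x,y,k=fit(f,q,m);print(c,q,round(d["score"],2),"xy %.4f %.4f  sizeratio %.3f D=%.1f"%(x,y,k,1e3*k*S[q][0][0]),proj(f,(x,y,0)).round())
    save(f,c+"_seals.png",(165,190,255,285) if c=="top" else (245,195,335,275),6)
E
```

```text
top drum_shaft 0.87 xy 0.6165 -0.1303  sizeratio 0.993 D=109.2 [297. 147.]
top housing 0.89 xy 0.6174 0.1109  sizeratio 1.035 D=128.3 [203. 148.]
top wear_sleeve 0.54 xy 0.5852 0.3352  sizeratio 1.004 D=56.2 [114. 161.]
top large_bearing 0.62 xy 0.4315 -0.1165  sizeratio 1.049 D=65.0 [293. 219.]
top spacer 0.51 xy 0.4259 0.1452  sizeratio 1.265 D=43.0 [188. 223.]
top small_bearing 0.57 xy 0.5840 -0.3314  sizeratio 0.994 D=46.7 [376. 159.]
top lip_seal 0.65 xy 0.3324 0.1450  sizeratio 1.395 D=65.6 [188. 260.]
top lip_seal 0.59 xy 0.4469 0.0456  sizeratio 1.370 D=64.4 [228. 214.]
top lip_seal 0.5 xy 0.4267 0.1453  sizeratio 1.031 D=48.5 [188. 222.]
side drum_shaft 0.9 xy 0.6169 -0.1284  sizeratio 0.982 D=108.0 [214. 162.]
side housing 0.8 xy 0.6162 0.1109  sizeratio 1.027 D=127.4 [197. 232.]
side wear_sleeve 0.93 xy 0.5862 0.3358  sizeratio 0.993 D=55.6 [190. 320.]
side large_bearing 0.72 xy 0.5843 0.3392  sizeratio 0.844 D=52.3 [190. 322.]
side large_bearing 0.59 xy 0.4325 -0.1169  sizeratio 1.028 D=63.7 [280. 171.]
side spacer 0.47 xy 0.4439 0.3353  sizeratio 1.012 D=34.4 [256. 327.]
side small_bearing 0.71 xy 0.5847 -0.3305  sizeratio 0.897 D=42.2 [237. 115.]
side lip_seal 0.86 xy 0.3340 0.1454  sizeratio 1.360 D=63.9 [312. 256.]
side lip_seal 0.75 xy 0.4285 0.1466  sizeratio 0.969 D=45.6 [272. 252.]
side lip_seal 0.56 xy 0.4483 0.0456  sizeratio 1.381 D=64.9 [268. 217.]
```

View pics/top_seals.png

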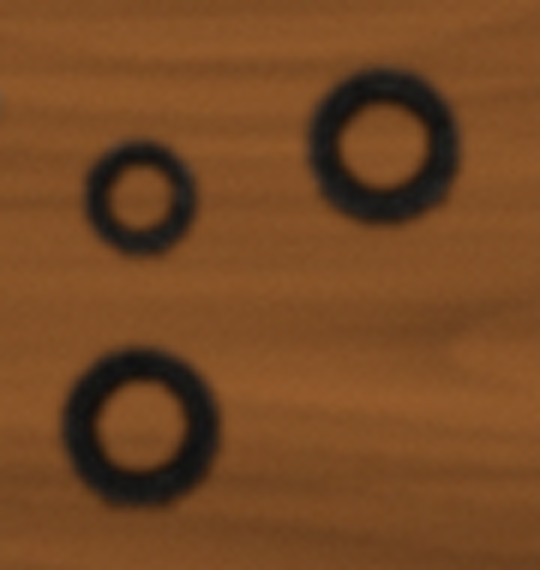

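```bash
cat >> h.py <<'E'
from scipy.spatial.transform import Rotation as Ro
G=Ro.from_matrix(np.array([[-1,0,0],[0,1,0],[0,0,-1.]]))
def go(x,y,z):
    o=r.get_obs();C=Ro.from_rotvec(o["orientation"]);d=np.array([x,y,z])-o["tcp_pos"]
    print("t %.2f tcp %s F %s w %.4f"%(o["clock"],o["tcp_pos"].round(4),np.round(o["contact_force"],1),o["grip_width"]))
    print("offset",(C.inv().apply(d)/.5).round(4),"turn",((C.inv()*G).as_rotvec()/1.5).round(4))
E
python3 -c "
from h import *
go(.586,.3355,.1)"
```

```text
t 1.60 tcp [0.1629 0.6551 0.2453] F [ 0.3  0.1 -0.1] w 0.0852
offset [-0.9754 -0.416   0.2906] turn [ 0.     -0.     -0.1625]
```

>>> carry_out --offset '[[-0.7,-0.3,0.1],[-0.7,-0.3,0.1],[-0.7,-0.3,0.1],[-0.7,-0.3,0.1],[-0.7,-0.3,0.1],[-0.7,-0.3,0.1],[-0.7,-0.3,0.1],[-0.7,-0.3,0.1]]' --turn '[[0,0,-0.1625],[0,0,-0.1625],[0,0,-0.1625],[0,0,-0.1625],[0,0,-0.1625],[0,0,-0.1625],[0,0,-0.1625],[0,0,-0.1625]]' --hand 0.3 --force 30

```text
clock: 2.4
tcp_pos: [0.4697, 0.4215, 0.1951]
orientation: [0.006, 3.14, -0.002]
contact_force: [0.5, 0.1, -0.9]
grip_width: 0.0601
```

```bash
python3 -c "
from h import *
go(.586,.3355,.06)"
```

```text
t 2.40 tcp [0.4697 0.4215 0.1951] F [ 0.5  0.1 -0.9] w 0.0601
offset [-0.233  -0.1708  0.2707] turn [-0.0008  0.0008 -0.0026]
```

>>> carry_out --offset '[[-0.233,-0.171,0.15],[-0.233,-0.171,0.25],[-0.233,-0.171,0.25],[-0.233,-0.171,0.25],[-0.233,-0.171,0.3],[-0.233,-0.171,0.34],[-0.233,-0.171,0.34],[-0.233,-0.171,0.34]]' --turn '[[0,0,0],[0,0,0],[0,0,0],[0,0,0],[0,0,0],[0,0,0],[0,0,0],[0,0,0]]'

```text
clock: 3.2
tcp_pos: [0.5828, 0.3398, 0.0255]
orientation: [0.0, -3.141, -0.0]
contact_force: [0.3, -0.5, 0.8]
grip_width: 0.0596
```

```bash
python3 -c "
from h import *
go(.586,.3355,.02)
f=imaging.grab_frame('side');save(f,'s2.png',(130,220,330,384),4)"
```

```text
t 3.20 tcp [0.5828 0.3398 0.0255] F [ 0.3 -0.5  0.8] w 0.0596
offset [-0.0063 -0.0086  0.011 ] turn [ 0.     -0.0002  0.0001]
```

View pics/s2.png

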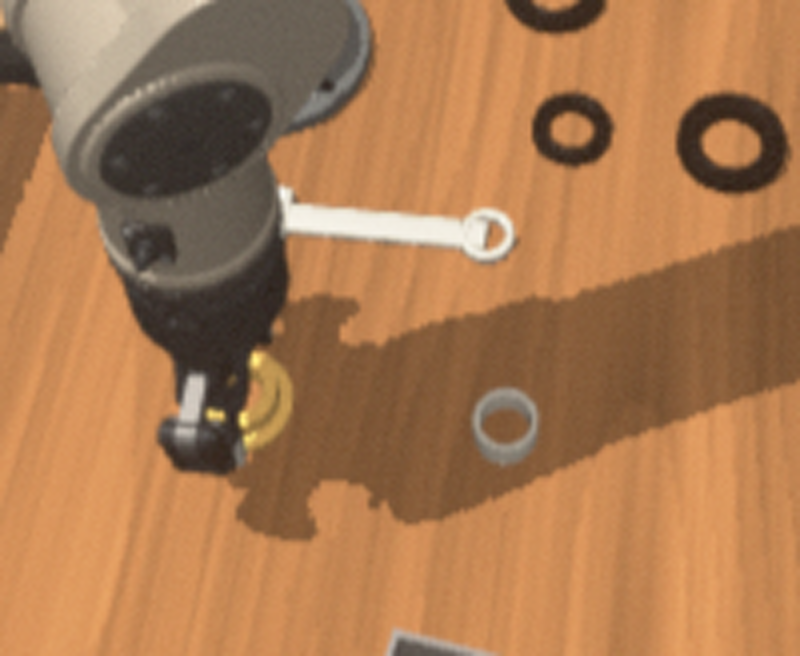

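```bash
python3 -c "
from h import *
imaging.grab_frame('side');imaging.grab_frame('side');go(.586,.3355,.02)"
```

```text
t 3.35 tcp [0.5837 0.3404 0.027 ] F [0.6 0.1 0.1] w 0.0594
offset [-0.0046 -0.0098  0.014 ] turn [0.0011 0.0015 0.0002]
```

>>> carry_out --offset '[[-0.0046,-0.0098,0.014],[-0.0046,-0.0098,0.014],[-0.0046,-0.0098,0.014]]' --turn '[[0.001,0.0015,0],[0.001,0.0015,0],[0.001,0.0015,0]]'

```text
clock: 3.65
tcp_pos: [0.5853, 0.3341, 0.0183]
orientation: [-0.001, -3.139, 0.003]
contact_force: [0.6, 0.1, 0.4]
grip_width: 0.0598
```

>>> carry_out --offset '[[0,0,0],[0,0,0],[0,0,0],[0,0,0],[0,0,0],[0,0,0],[0,0,0]]' --turn '[[0,0,0],[0,0,0],[0,0,0],[0,0,0],[0,0,0],[0,0,0],[0,0,0]]' --hand 0.7 --force 40

```text
clock: 4.35
tcp_pos: [0.5853, 0.3348, 0.0188]
orientation: [0.0, -3.14, 0.002]
contact_force: [-1.5, -0.5, 5.8]
grip_width: 0.0401
```

>>> carry_out --offset '[[0,0,-0.04],[0,0,-0.1],[0,0,-0.2],[0,0,-0.26],[0,0,-0.26],[0,0,-0.26]]' --turn '[[0,0,0],[0,0,0],[0,0,0],[0,0,0],[0,0,0],[0,0,0]]'

```text
clock: 4.95
tcp_pos: [0.5853, 0.3349, 0.1484]
orientation: [0.0, -3.14, 0.002]
contact_force: [-0.7, -0.3, -2.5]
grip_width: 0.0399
```

```bash
python3 -c "
from h import *
f=imaging.grab_frame('side');f=imaging.grab_frame('side');save(f,'s3.png',(130,150,330,300),4);go(.6167,-.1293,.15)"
```

```text
t 5.05 tcp [0.5842 0.3342 0.1463] F [-0.9 -0.6 -1.2] w 0.0398
offset [-0.0648 -0.927  -0.0046] turn [-0.0022 -0.0034  0.0001]
```

View pics/s3.png

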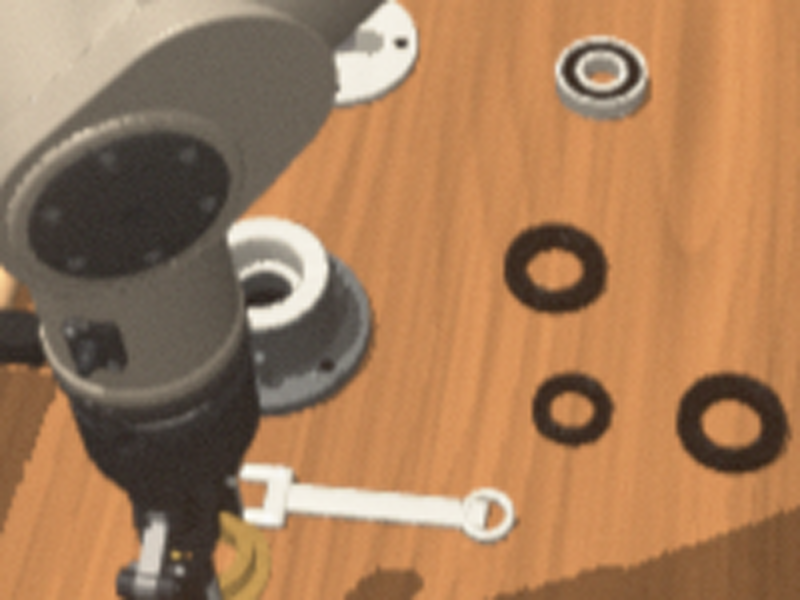

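>>> carry_out --offset '[[-0.06,-0.1,0],[-0.06,-0.2,0],[-0.06,-0.3,0],[-0.06,-0.4,0],[-0.06,-0.5,0],[-0.06,-0.6,0],[-0.06,-0.65,0],[-0.06,-0.68,0]]' --turn '[[0,0,0],[0,0,0],[0,0,0],[0,0,0],[0,0,0],[0,0,0],[0,0,0],[0,0,0]]'

```text
clock: 5.85
tcp_pos: [0.6139, -0.0103, 0.147]
orientation: [-0.009, -3.136, 0.006]
contact_force: [-0.2, -0.2, -2.1]
grip_width: 0.0401
```

>>> carry_out --offset '[[0,-0.1,0],[0,-0.2,0],[0,-0.247,0],[0,-0.247,0],[0,-0.247,0],[0,-0.247,0]]' --turn '[[0,0,0],[0,0,0],[0,0,0],[0,0,0],[0,0,0],[0,0,0]]'

```text
clock: 6.45
tcp_pos: [0.6155, -0.1257, 0.148]
orientation: [0.005, -3.138, -0.0]
contact_force: [-0.0, 0.4, -1.0]
grip_width: 0.04
```

```bash
cat >> h.py <<'E'
def ago(x,y,z,n=4):
    P=[];T=[];F=[]
    for i in range(n):
        imaging.grab_frame('side');o=r.get_obs();P.append(o["tcp_pos"]);T.append((Ro.from_rotvec(o["orientation"]).inv()*G).as_rotvec());F.append(o["contact_force"])
    p=np.mean(P,0);tv=np.mean(T,0);d=np.array([x,y,z])-p;C=G*Ro.from_rotvec(tv).inv()
    print("t %.2f tcp %s sd %s F %s w %.4f"%(o["clock"],p.round(4),np.std(P,0).round(4),np.mean(F,0).round(1),o["grip_width"]))
    print("offset",(C.inv().apply(d)/.5).round(4),"turn",(tv/1.5).round(4))
E
python3 -c "
from h import *
ago(.6157,-.1293,.105)"
```

```text
t 6.65 tcp [ 0.6156 -0.1264  0.1485] sd [0.     0.0005 0.0002] F [-0.2  0.1 -1.9] w 0.0397
offset [-0.0004 -0.0058  0.087 ] turn [-0.0003 -0.0019  0.002 ]
```

>>> carry_out --offset '[[0,-0.0058,0.04],[0,-0.0058,0.08],[0,-0.0058,0.1],[0,-0.0058,0.11],[0,-0.0058,0.12],[0,-0.0058,0.13],[0,-0.0058,0.13]]' --turn '[[0,-0.002,0.002],[0,-0.002,0.002],[0,-0.002,0.002],[0,-0.002,0.002],[0,-0.002,0.002],[0,-0.002,0.002],[0,-0.002,0.002]]'

```text
clock: 7.35
tcp_pos: [0.6161, -0.1307, 0.0839]
orientation: [0.003, 3.139, -0.001]
contact_force: [2.6, 2.2, -2.7]
grip_width: 0.0399
```

```bash
python3 -c "
from h import *
ago(.6157,-.1293,.03,2)
f=imaging.grab_frame('side');save(f,'s4.png',(160,80,290,180),6)"
```

```text
t 7.45 tcp [ 0.616  -0.1307  0.0841] sd [0. 0. 0.] F [ 2.5  3.3 -3.4] w 0.0402
offset [0.0008 0.0029 0.1082] turn [-0.0004  0.0013 -0.0015]
```

View pics/s4.png

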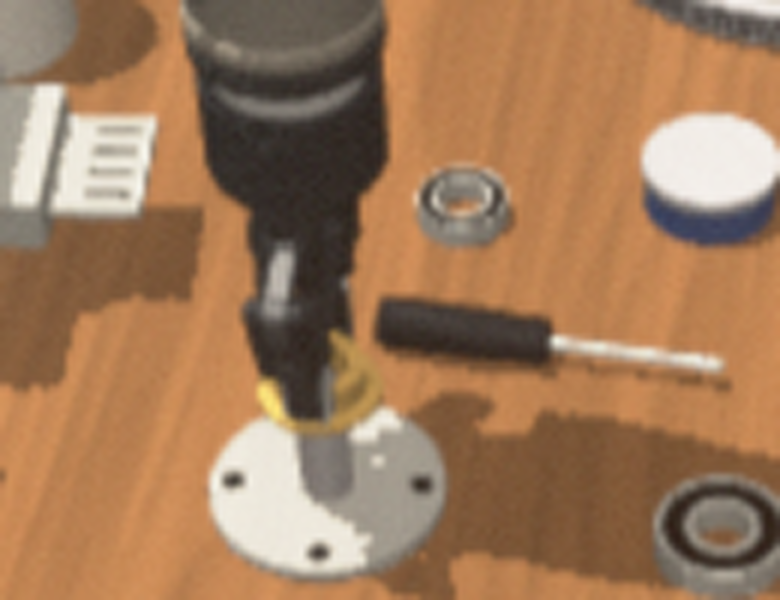

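>>> carry_out --offset '[[-0.001,0.003,0.02],[-0.001,0.003,0.04],[-0.001,0.003,0.06],[-0.001,0.003,0.08],[-0.001,0.003,0.095],[-0.001,0.003,0.105],[-0.001,0.003,0.105]]' --turn '[[0,0.001,-0.001],[0,0.001,-0.001],[0,0.001,-0.001],[0,0.001,-0.001],[0,0.001,-0.001],[0,0.001,-0.001],[0,0.001,-0.001]]'

```text
clock: 8.2
tcp_pos: [0.6157, -0.1302, 0.0305]
orientation: [-0.002, -3.14, 0.002]
contact_force: [2.4, 1.9, -3.3]
grip_width: 0.04
```

```bash
python3 -c "
from h import *
ago(.6157,-.1293,.0268,3)"
```

```text
t 8.35 tcp [ 0.6157 -0.1302  0.0312] sd [0.     0.     0.0002] F [ 1.9  1.5 -2.5] w 0.0400
offset [0.     0.0019 0.0087] turn [-0.0009 -0.0008 -0.001 ]
```

>>> carry_out --offset '[[-0.002,0.003,0.005],[-0.002,0.003,0.009],[-0.002,0.003,0.0095],[-0.002,0.003,0.0095]]' --turn '[[0,0,0],[0,0,0],[0,0,0],[0,0,0]]'

```text
clock: 8.75
tcp_pos: [0.6164, -0.1293, 0.0269]
orientation: [-0.003, -3.14, 0.003]
contact_force: [-1.4, -0.8, 2.5]
grip_width: 0.0397
```

>>> carry_out --offset '[[0,0,0],[0,0,0],[0,0,0],[0,0,0],[0,0,0]]' --turn '[[0,0,0],[0,0,0],[0,0,0],[0,0,0],[0,0,0]]' --hand 0.3

```text
clock: 9.25
tcp_pos: [0.6169, -0.1288, 0.0266]
orientation: [-0.002, -3.141, 0.002]
contact_force: [-0.2, -0.1, -0.1]
grip_width: 0.0598
```

>>> carry_out --offset '[[0,0,-0.05],[0,0,-0.1],[0,0,-0.2],[0,0,-0.3],[0,0,-0.32],[0,0,-0.32]]' --turn '[[0,0,0],[0,0,0],[0,0,0],[0,0,0],[0,0,0],[0,0,0]]' --hand 0.05

```text
clock: 9.85
tcp_pos: [0.6184, -0.1288, 0.1892]
orientation: [0.003, 3.137, -0.003]
contact_force: [-0.1, 0.2, -0.0]
grip_width: 0.0814
```

```bash
python3 -c "
from h import *
ago(.432,-.1167,.05,3)"
```

```text
t 10.00 tcp [ 0.6163 -0.1283  0.1856] sd [0.0006 0.0001 0.0009] F [ 0.   0.2 -0.4] w 0.0808
offset [0.368  0.0231 0.272 ] turn [-0.0008 -0.0014 -0.0009]
```

>>> carry_out --offset '[[0.1,0.023,0],[0.2,0.023,0.04],[0.3,0.023,0.1],[0.35,0.023,0.18],[0.368,0.023,0.23],[0.368,0.023,0.25],[0.368,0.023,0.25],[0.368,0.023,0.25]]' --turn '[[0,-0.001,-0.001],[0,-0.001,-0.001],[0,-0.001,-0.001],[0,-0.001,-0.001],[0,-0.001,-0.001],[0,-0.001,-0.001],[0,-0.001,-0.001],[0,-0.001,-0.001]]'

```text
clock: 10.8
tcp_pos: [0.4347, -0.117, 0.0622]
orientation: [-0.0, 3.14, -0.003]
contact_force: [0.5, 0.4, -0.3]
grip_width: 0.0809
```

```bash
python3 -c "
from h import *
ago(.432,-.1167,.016,3)
f=imaging.grab_frame('side');save(f,'s5.png',(200,100,360,220),5)"
```

```text
t 10.95 tcp [ 0.435  -0.1171  0.0628] sd [0.0001 0.     0.0001] F [0.8 0.4 0.1] w 0.0812
offset [0.0063 0.0009 0.0935] turn [-0.0012  0.0023  0.0002]
```

View pics/s5.png

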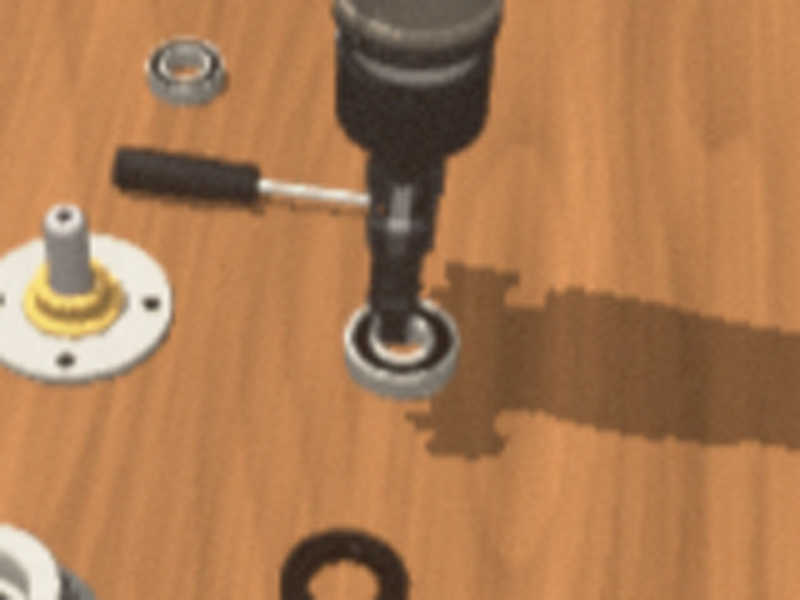

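>>> carry_out --offset '[[0.0063,0.001,0.03],[0.0063,0.001,0.06],[0.0063,0.001,0.08],[0.0063,0.001,0.0925],[0.0063,0.001,0.0925]]' --turn '[[0,0.002,0],[0,0.002,0],[0,0.002,0],[0,0.002,0],[0,0.002,0]]'

```text
clock: 11.5
tcp_pos: [0.4297, -0.1165, 0.0152]
orientation: [0.0, -3.139, 0.002]
contact_force: [-0.5, -0.2, -0.1]
grip_width: 0.0813
```

>>> carry_out --offset '[[0,0,0],[0,0,0],[0,0,0],[0,0,0],[0,0,0],[0,0,0]]' --turn '[[0,0,0],[0,0,0],[0,0,0],[0,0,0],[0,0,0],[0,0,0]]' --hand 0.45 --force 50

```text
clock: 12.1
tcp_pos: [0.4302, -0.1165, 0.0167]
orientation: [0.001, -3.14, 0.002]
contact_force: [-2.5, -0.3, 10.3]
grip_width: 0.0604
```

```bash
python3 -c "
from h import *
ago(.432,-.1167,.016,3)"
```

```text
t 12.25 tcp [ 0.4302 -0.1166  0.0167] sd [0. 0. 0.] F [-3.3  1.  11.8] w 0.0598
offset [-0.0037 -0.0003  0.0014] turn [-0.001  -0.0008  0.0002]
```

>>> carry_out --offset '[[0,0,-0.03],[0,0,-0.1],[0,0,-0.18],[-0.05,-0.01,-0.25],[-0.15,-0.02,-0.25],[-0.25,-0.025,-0.25],[-0.32,-0.025,-0.25],[-0.32,-0.025,-0.25]]' --turn '[[0,0,0],[0,0,0],[0,0,0],[0,0,0],[0,0,0],[0,0,0],[0,0,0],[0,0,0]]'

```text
clock: 13.05
tcp_pos: [0.5948, -0.1278, 0.1407]
orientation: [-0.003, 3.139, -0.002]
contact_force: [-0.3, 1.2, -2.0]
grip_width: 0.0592
```

```bash
python3 -c "
from h import *
imaging.grab_frame('side');ago(.6154,-.1290,.105,3)"
```

```text
t 13.25 tcp [ 0.5889 -0.1289  0.1398] sd [0.0005 0.0002 0.0001] F [-0.5  0.3 -2.4] w 0.0597
offset [-0.0532 -0.0002  0.0693] turn [-0.001  -0.0027 -0.0001]
```

>>> carry_out --offset '[[-0.04,0,0],[-0.053,0,0.01],[-0.053,0,0.05],[-0.053,0,0.07],[-0.053,0,0.08],[-0.053,0,0.08],[-0.053,0,0.08]]' --turn '[[-0.001,-0.003,0],[-0.001,-0.003,0],[-0.001,-0.003,0],[-0.001,-0.003,0],[-0.001,-0.003,0],[-0.001,-0.003,0],[-0.001,-0.003,0]]'

```text
clock: 13.95
tcp_pos: [0.6165, -0.129, 0.1005]
orientation: [0.0, 3.139, -0.0]
contact_force: [0.4, -0.1, -1.6]
grip_width: 0.06
```

```bash
python3 -c "
from h import *
ago(.6154,-.1290,.075,3)"
```

```text
t 14.10 tcp [ 0.6168 -0.1291  0.1009] sd [0.0001 0.     0.    ] F [-0.2 -0.1 -2.6] w 0.0595
offset [0.003  0.0001 0.0517] turn [-0.0001  0.0023 -0.0001]
```

Descend onto the shaft.

>>> carry_out --offset '[[0.003,0,0.01],[0.003,0,0.025],[0.003,0,0.035],[0.003,0,0.045],[0.003,0,0.055],[0.003,0,0.06],[0.003,0,0.06]]' --turn '[[0,0.002,0],[0,0.002,0],[0,0.002,0],[0,0.002,0],[0,0.002,0],[0,0.002,0],[0,0.002,0]]'

```text
clock: 14.8
tcp_pos: [0.6147, -0.1289, 0.0696]
orientation: [-0.0, -3.14, -0.0]
contact_force: [0.4, 0.5, -1.7]
grip_width: 0.0598
```

```bash
python3 -c "
from h import *
ago(.616,-.1290,.0425,3)"
```

```text
t 14.95 tcp [ 0.6151 -0.129   0.0702] sd [0.0001 0.     0.0002] F [ 0.3 -0.1 -2.6] w 0.0596
offset [-0.0018 -0.0001  0.0553] turn [-0.     -0.0004 -0.0001]
```

>>> carry_out --offset '[[0,0,0.015],[0,0,0.03],[0,0,0.042],[0,0,0.05],[0,0,0.054],[0,0,0.056],[0,0,0.057],[0,0,0.057]]' --turn '[[0,0,0],[0,0,0],[0,0,0],[0,0,0],[0,0,0],[0,0,0],[0,0,0],[0,0,0]]'

```text
clock: 15.75
tcp_pos: [0.6145, -0.1289, 0.0428]
orientation: [-0.0, -3.14, -0.001]
contact_force: [-5.7, 1.3, 10.8]
grip_width: 0.0595
```

>>> carry_out --offset '[[0,0,0],[0,0,0],[0,0,0],[0,0,0],[0,0,0]]' --turn '[[0,0,0],[0,0,0],[0,0,0],[0,0,0],[0,0,0]]' --hand 0.05

```text
clock: 16.25
tcp_pos: [0.6151, -0.129, 0.0415]
orientation: [-0.0, -3.141, 0.0]
contact_force: [1.1, -0.6, -0.7]
grip_width: 0.0809
```

>>> carry_out --offset '[[0,0,-0.05],[0,0,-0.1],[0,0,-0.2],[0,0,-0.25],[0,0.08,-0.25],[0,0.18,-0.25],[0,0.28,-0.25],[0,0.38,-0.25]]' --turn '[[0,0,0],[0,0,0],[0,0,0],[0,0,0],[0,0,0],[0,0,0],[0,0,0],[0,0,0]]' --hand 0.3

```text
clock: 17.05
tcp_pos: [0.6149, 0.0628, 0.1668]
orientation: [-0.001, -3.141, -0.0]
contact_force: [1.1, 1.0, 0.5]
grip_width: 0.06
```

```bash
python3 -c "
from h import *
imaging.grab_frame('side');ago(.4440,.3353,.06,2)
for c in ('side','top'):
    f=imaging.grab_frame(c)
    for q in ('large_bearing','spacer'):
        for d in outline_of(q,c):
            m=d['region']
            if m.sum()>30: print(c,q,round(d['score'],2),np.round(fit(f,q,m,.026 if q[0]=='l' else 0),4))
"
```

```text
t 17.20 tcp [0.6146 0.0693 0.1665] sd [0.0001 0.0025 0.    ] F [ 0.1 -0.2  0.1] w 0.0597
offset [0.3355 0.5346 0.2154] turn [ 0.0026 -0.0006  0.0069]
side large_bearing 0.68 [ 0.6162 -0.1275  0.9711]
side spacer 0.57 [0.4445 0.3359 0.9945]
top large_bearing 0.78 [ 0.616  -0.1293  1.0147]
```

>>> carry_out --offset '[[0.08,0.08,0],[0.14,0.15,0],[0.2,0.22,0],[0.25,0.3,0],[0.3,0.38,0],[0.33,0.46,0.05],[0.335,0.53,0.1],[0.3355,0.5346,0.15]]' --turn '[[0.002,0,0.006],[0.002,0,0.006],[0.002,0,0.006],[0.002,0,0.006],[0.002,0,0.006],[0.002,0,0.006],[0.002,0,0.006],[0.002,0,0.006]]'

```text
clock: 18.3
tcp_pos: [0.4464, 0.3339, 0.0916]
orientation: [0.006, 3.141, 0.002]
contact_force: [0.1, -0.5, -0.7]
grip_width: 0.0598
```

```bash
python3 -c "
from h import *
[imaging.grab_frame('side') for i in range(3)];ago(.4442,.3355,.02,3)"
```

```text
t 18.60 tcp [0.4485 0.327  0.0925] sd [0.0004 0.0002 0.0005] F [0.2 0.  0.7] w 0.0596
offset [0.0087 0.0174 0.145 ] turn [-0.0022 -0.     -0.0078]
```

>>> carry_out --offset '[[0.0087,0.0174,0.03],[0.0087,0.0174,0.06],[0.0087,0.0174,0.1],[0.0087,0.0174,0.13],[0.0087,0.0174,0.145],[0.0087,0.0174,0.145],[0.0087,0.0174,0.145]]' --turn '[[-0.002,0,-0.008],[-0.002,0,-0.008],[-0.002,0,-0.008],[-0.002,0,-0.008],[-0.002,0,-0.008],[-0.002,0,-0.008],[-0.002,0,-0.008]]'

```text
clock: 19.3
tcp_pos: [0.4435, 0.337, 0.0198]
orientation: [0.004, -3.141, -0.001]
contact_force: [0.4, 0.1, -0.2]
grip_width: 0.0593
```

>>> carry_out --offset '[[0,0,0],[0,0,0],[0,0,0],[0,0,0],[0,0,0],[0,0,0],[0,0,0]]' --turn '[[0,0,0],[0,0,0],[0,0,0],[0,0,0],[0,0,0],[0,0,0],[0,0,0]]' --hand 0.75 --force 40

```text
clock: 20.0
tcp_pos: [0.4434, 0.3373, 0.0203]
orientation: [-0.005, 3.141, 0.001]
contact_force: [-0.7, -1.4, 6.2]
grip_width: 0.0317
```

```bash
python3 -c "
from h import *
ago(.4442,.3355,.02,3)"
```

```text
t 20.15 tcp [0.4434 0.3373 0.0203] sd [0. 0. 0.] F [-1.2 -0.8  5.6] w 0.0317
offset [-0.0015 -0.0035  0.0006] turn [0.0006 0.0002 0.0019]
```

>>> carry_out --offset '[[0,0,-0.05],[0,0,-0.13],[0,0,-0.22],[-0.05,-0.05,-0.26],[-0.1,-0.13,-0.26],[-0.15,-0.21,-0.26],[-0.2,-0.29,-0.26],[-0.25,-0.37,-0.26]]' --turn '[[0,0,0.002],[0,0,0.002],[0,0,0.002],[0,0,0.002],[0,0,0.002],[0,0,0.002],[0,0,0.002],[0,0,0.002]]'

```text
clock: 20.95
tcp_pos: [0.5694, 0.1507, 0.1498]
orientation: [-0.0, 3.142, 0.001]
contact_force: [0.9, 0.6, -1.2]
grip_width: 0.0315
```

>>> carry_out --offset '[[-0.03,-0.08,0],[-0.06,-0.16,0],[-0.09,-0.24,0],[-0.095,-0.32,0],[-0.095,-0.4,0],[-0.095,-0.48,0],[-0.095,-0.54,0],[-0.095,-0.54,0]]' --turn '[[0,0,0],[0,0,0],[0,0,0],[0,0,0],[0,0,0],[0,0,0],[0,0,0],[0,0,0]]'

```text
clock: 21.75
tcp_pos: [0.6152, -0.1247, 0.1496]
orientation: [-0.013, -3.141, 0.006]
contact_force: [-0.0, -0.6, 0.1]
grip_width: 0.0321
```

```bash
python3 -c "
from h import *
[imaging.grab_frame('side') for i in range(3)];ago(.6161,-.1290,.105,3)"
```

```text
t 22.05 tcp [ 0.6163 -0.1159  0.1491] sd [0.     0.0001 0.    ] F [-0.1  0.2 -0.6] w 0.0318
offset [ 0.0003 -0.0263  0.0883] turn [ 0.0006 -0.0005  0.0014]
```

>>> carry_out --offset '[[0,-0.0263,0],[0,-0.0263,0.04],[0,-0.0263,0.08],[0,-0.0263,0.1],[0,-0.0263,0.1],[0,-0.0263,0.1]]' --turn '[[0,0,0.001],[0,0,0.001],[0,0,0.001],[0,0,0.001],[0,0,0.001],[0,0,0.001]]'

```text
clock: 22.65
tcp_pos: [0.6164, -0.1311, 0.0995]
orientation: [-0.002, -3.141, 0.0]
contact_force: [-0.2, 0.7, -1.2]
grip_width: 0.0317
```

```bash
python3 -c "
from h import *
imaging.grab_frame('side');ago(.6161,-.1290,.075,3)"
```

```text
t 22.85 tcp [ 0.6168 -0.131   0.1001] sd [0. 0. 0.] F [ 0.3 -0.2 -0.6] w 0.0319
offset [0.0014 0.0041 0.0503] turn [-0.0002  0.0006 -0.001 ]
```

>>> carry_out --offset '[[0.0014,0.004,0],[0.0014,0.004,0.02],[0.0014,0.004,0.035],[0.0014,0.004,0.045],[0.0014,0.004,0.052],[0.0014,0.004,0.052]]' --turn '[[0,0,-0.001],[0,0,-0.001],[0,0,-0.001],[0,0,-0.001],[0,0,-0.001],[0,0,-0.001]]'

```text
clock: 23.45
tcp_pos: [0.6156, -0.129, 0.0725]
orientation: [-0.0, -3.141, 0.0]
contact_force: [3.4, -1.8, -1.5]
grip_width: 0.0317
```

```bash
python3 -c "
from h import *
ago(.6161,-.1290,.0633,3)"
```

```text
t 23.60 tcp [ 0.6156 -0.129   0.0729] sd [0.     0.     0.0001] F [ 2.6 -0.5 -2. ] w 0.0319
offset [-0.001   0.      0.0193] turn [-0.0001 -0.0003 -0.0001]
```

Shift slightly +x, lower to seat, release, rise.

>>> carry_out --offset '[[-0.002,0,0.007],[-0.002,0,0.013],[-0.002,0,0.017],[-0.002,0,0.02],[-0.002,0,0.0205],[-0.002,0,0.0205]]' --turn '[[0,0,0],[0,0,0],[0,0,0],[0,0,0],[0,0,0],[0,0,0]]'

```text
clock: 24.2
tcp_pos: [0.6159, -0.1287, 0.0633]
orientation: [-0.0, -3.14, -0.001]
contact_force: [-3.1, 0.8, 5.3]
grip_width: 0.032
```

>>> carry_out --offset '[[0,0,0],[0,0,0],[0,0,0],[0,0,0],[0,0,0]]' --turn '[[0,0,0],[0,0,0],[0,0,0],[0,0,0],[0,0,0]]' --hand 0.3

```text
clock: 24.7
tcp_pos: [0.6163, -0.1289, 0.0627]
orientation: [-0.0, -3.141, -0.0]
contact_force: [-0.8, -0.8, -0.2]
grip_width: 0.0596
```

>>> carry_out --offset '[[0,0,-0.05],[0,0,-0.13],[0,0,-0.2],[0.01,-0.08,-0.2],[0.02,-0.16,-0.2],[0.04,-0.24,-0.2],[0.06,-0.32,-0.2],[0.065,-0.38,-0.2]]' --turn '[[0,0,0],[0,0,0],[0,0,0],[0,0,0],[0,0,0],[0,0,0],[0,0,0],[0,0,0]]'

```text
clock: 25.5
tcp_pos: [0.582, -0.3223, 0.163]
orientation: [-0.005, -3.14, 0.002]
contact_force: [0.2, -1.0, 0.0]
grip_width: 0.0596
```

```bash
python3 -c "
from h import *
[imaging.grab_frame('side') for i in range(3)];ago(.5845,-.331,.02,2)
f=imaging.grab_frame('side');save(f,'s6.png',(160,60,320,180),5)
for c in ('side','top'):
    f=imaging.grab_frame(c)
    for q in ('small_bearing','spacer'):
        for d in outline_of(q,c):
            m=d['region']
            if m.sum()>30: print(c,q,round(d['score'],2),np.round(fit(f,q,m,.043 if q=='spacer' else 0),4))
"
```

```text
t 25.75 tcp [ 0.5838 -0.3187  0.1626] sd [0.0003 0.0008 0.    ] F [ 0.3  0.7 -0.5] w 0.0593
offset [-0.0016 -0.0249  0.2852] turn [ 0.0004 -0.0006 -0.0004]
side small_bearing 0.61 [ 0.5848 -0.3306  1.0177]
side spacer 0.5 [ 0.6159 -0.1246  0.9167]
top small_bearing 0.72 [ 0.5838 -0.3317  0.9817]
top spacer 0.61 [ 0.6067 -0.1316  0.6693]
```

View pics/s6.png

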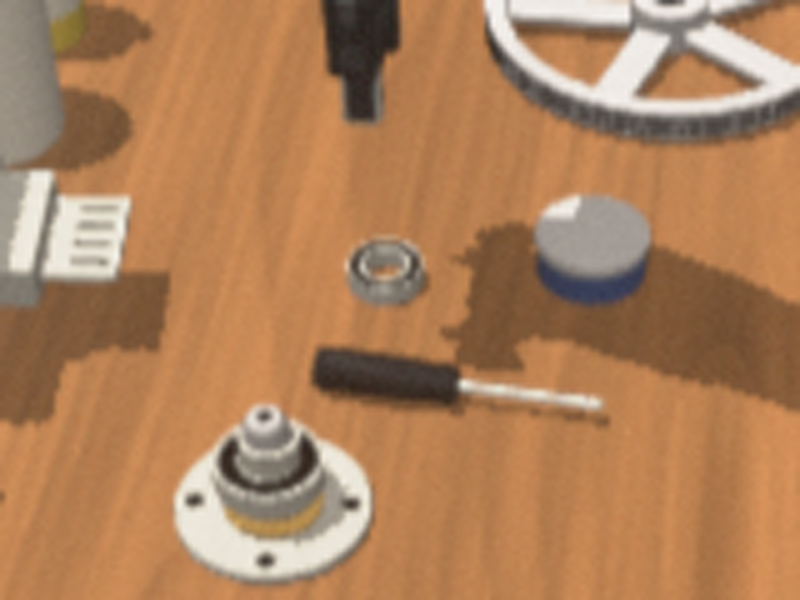

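>>> carry_out --offset '[[-0.001,-0.025,0.03],[-0.001,-0.025,0.1],[-0.001,-0.025,0.18],[-0.001,-0.025,0.22],[-0.001,-0.025,0.22],[-0.001,-0.025,0.22]]' --turn '[[0,0,0],[0,0,0],[0,0,0],[0,0,0],[0,0,0],[0,0,0]]'

```text
clock: 26.7
tcp_pos: [0.5841, -0.3322, 0.0525]
orientation: [-0.001, -3.14, 0.0]
contact_force: [0.7, -1.2, 0.9]
grip_width: 0.0602
```

```bash
python3 -c "
from h import *
imaging.grab_frame('side');ago(.5844,-.3311,.019,3)"
```

```text
t 26.90 tcp [ 0.5853 -0.3323  0.0544] sd [0.0001 0.0001 0.0001] F [ 0.2 -0.1  0.6] w 0.0597
offset [0.0019 0.0024 0.0709] turn [-0.0009  0.0011 -0.0002]
```

>>> carry_out --offset '[[0.0019,0.0024,0.02],[0.0019,0.0024,0.045],[0.0019,0.0024,0.06],[0.0019,0.0024,0.07],[0.0019,0.0024,0.07],[0.0019,0.0024,0.07]]' --turn '[[-0.001,0.001,0],[-0.001,0.001,0],[-0.001,0.001,0],[-0.001,0.001,0],[-0.001,0.001,0],[-0.001,0.001,0]]'

```text
clock: 27.5
tcp_pos: [0.5834, -0.3302, 0.0177]
orientation: [-0.0, -3.139, -0.002]
contact_force: [-0.6, 0.8, 0.2]
grip_width: 0.0596
```

>>> carry_out --offset '[[0,0,0],[0,0,0],[0,0,0],[0,0,0],[0,0,0],[0,0,0]]' --turn '[[0,0,0],[0,0,0],[0,0,0],[0,0,0],[0,0,0],[0,0,0]]' --hand 0.65 --force 40

```text
clock: 28.1
tcp_pos: [0.5838, -0.3305, 0.0187]
orientation: [-0.0, -3.14, -0.001]
contact_force: [-1.0, 0.4, 5.6]
grip_width: 0.0446
```

```bash
python3 -c "
from h import *
ago(.5844,-.3311,.019,3)"
```

```text
t 28.25 tcp [ 0.5838 -0.3305  0.0187] sd [0. 0. 0.] F [-0.9  0.   5.4] w 0.0445
offset [-0.0013 -0.0013 -0.0007] turn [ 0.0007 -0.0008 -0.0001]
```

>>> carry_out --offset '[[0,0,-0.05],[0,0,-0.13],[0,0,-0.22],[0,0.05,-0.3],[-0.02,0.13,-0.3],[-0.03,0.21,-0.3],[-0.045,0.29,-0.3],[-0.06,0.37,-0.3]]' --turn '[[0,0,0],[0,0,0],[0,0,0],[0,0,0],[0,0,0],[0,0,0],[0,0,0],[0,0,0]]'

```text
clock: 29.05
tcp_pos: [0.6135, -0.1437, 0.1679]
orientation: [-0.0, -3.139, -0.003]
contact_force: [-0.2, 0.5, -1.1]
grip_width: 0.0444
```

>>> carry_out --offset '[[0,0.08,0],[0,0.16,0],[0,0.24,0],[0,0.32,0],[0,0.4,0],[0,0.46,0],[0,0.49,0],[0,0.5,0]]' --turn '[[0,0,0],[0,0,0],[0,0,0],[0,0,0],[0,0,0],[0,0,0],[0,0,0],[0,0,0]]'

```text
clock: 29.85
tcp_pos: [0.6134, 0.1064, 0.1681]
orientation: [0.004, -3.139, -0.003]
contact_force: [-0.8, 0.7, -1.5]
grip_width: 0.0444
```

```bash
python3 -c "
from h import *
[imaging.grab_frame('side') for i in range(3)];ago(.6164,.111,.09,3)
f=imaging.grab_frame('top');save(f,'t7.png',(150,100,260,190),6)"
```

```text
t 30.15 tcp [0.6139 0.1021 0.1684] sd [0.     0.0001 0.    ] F [-0.1 -0.3 -1.5] w 0.0446
offset [-0.0053  0.0179  0.1568] turn [ 0.0002 -0.0015 -0.0021]
```

View pics/t7.png

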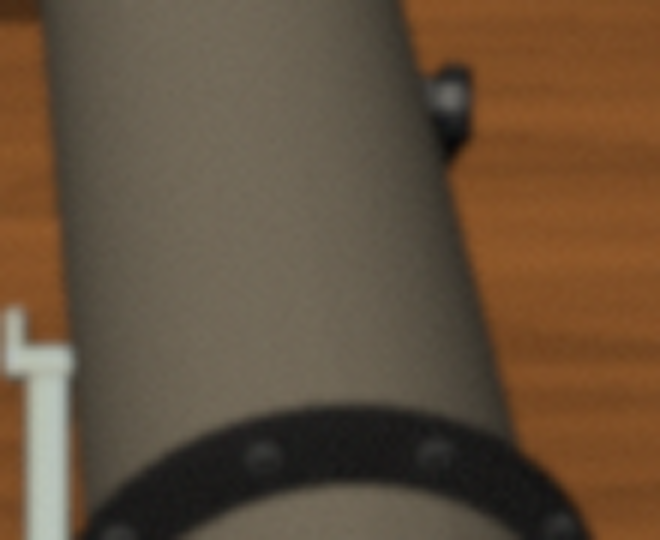

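>>> carry_out --offset '[[-0.0053,0.0179,0.03],[-0.0053,0.0179,0.09],[-0.0053,0.0179,0.14],[-0.0053,0.0179,0.16],[-0.0053,0.0179,0.16],[-0.0053,0.0179,0.16]]' --turn '[[0,-0.001,-0.002],[0,-0.001,-0.002],[0,-0.001,-0.002],[0,-0.001,-0.002],[0,-0.001,-0.002],[0,-0.001,-0.002]]'

```text
clock: 30.8
tcp_pos: [0.6168, 0.1138, 0.0889]
orientation: [-0.004, 3.142, 0.003]
contact_force: [-0.0, 0.1, -1.4]
grip_width: 0.0445
```

```bash
python3 -c "
from h import *
[imaging.grab_frame('side') for i in range(1)];ago(.6164,.111,.08,3)
f=imaging.grab_frame('side');save(f,'s8.png',(140,160,260,260),6)"
```

```text
t 31.00 tcp [0.6172 0.1139 0.0898] sd [0.0001 0.     0.    ] F [ 0.4 -0.2 -1. ] w 0.0445
offset [ 0.0016 -0.0058  0.0195] turn [0.0014 0.001  0.0019]
```

View pics/s8.png

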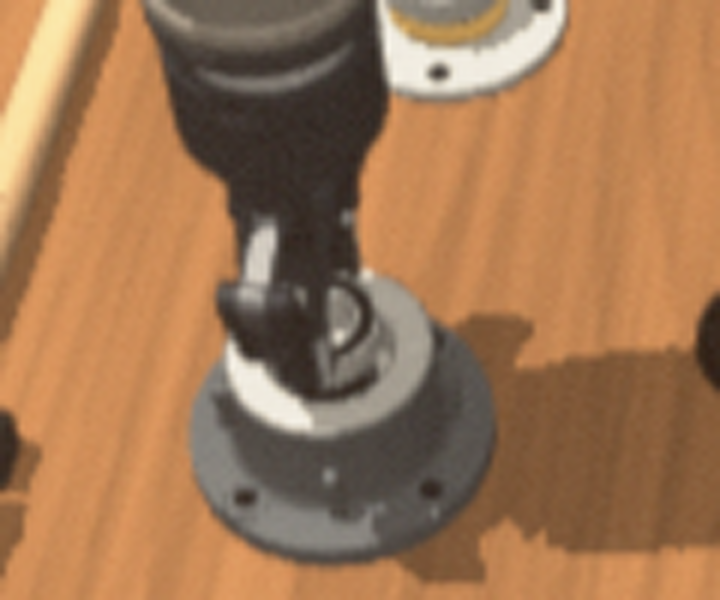

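>>> carry_out --offset '[[0.0016,-0.0058,0],[0.0016,-0.0058,0.004],[0.0016,-0.0058,0.01],[0.0016,-0.0058,0.014],[0.0016,-0.0058,0.018],[0.0016,-0.0058,0.02],[0.0016,-0.0058,0.02]]' --turn '[[0.001,0.001,0.002],[0.001,0.001,0.002],[0.001,0.001,0.002],[0.001,0.001,0.002],[0.001,0.001,0.002],[0.001,0.001,0.002],[0.001,0.001,0.002]]'

```text
clock: 31.75
tcp_pos: [0.6152, 0.1108, 0.0782]
orientation: [-0.0, -3.139, 0.0]
contact_force: [0.5, -0.9, -1.4]
grip_width: 0.0447
```

```bash
python3 -c "
from h import *
ago(.6164,.111,.074,3)"
```

```text
t 31.90 tcp [0.6154 0.1108 0.0785] sd [0.0001 0.     0.0001] F [ 0.1 -0.1 -0.7] w 0.0451
offset [-0.002   0.0004  0.0089] turn [ 0.     -0.0015 -0.    ]
```

>>> carry_out --offset '[[-0.002,0,0.002],[-0.002,0,0.004],[-0.002,0,0.006],[-0.002,0,0.008],[-0.002,0,0.009],[-0.002,0,0.009]]' --turn '[[0,-0.001,0],[0,-0.001,0],[0,-0.001,0],[0,-0.001,0],[0,-0.001,0],[0,-0.001,0]]'

```text
clock: 32.5
tcp_pos: [0.6163, 0.1108, 0.0741]
orientation: [-0.0, -3.141, -0.0]
contact_force: [-0.9, -0.2, 0.9]
grip_width: 0.0447
```

```bash
python3 -c "
from h import *
ago(.6164,.111,.072,3)"
```

```text
t 32.65 tcp [0.6164 0.1108 0.0741] sd [0. 0. 0.] F [-1.6 -0.5  0.9] w 0.0445
offset [-0.0001  0.0004  0.0042] turn [ 0.     -0.0005 -0.0001]
```

>>> carry_out --offset '[[0.001,0,0.001],[0.001,0,0.002],[0.001,0,0.003],[0.001,0,0.003]]' --turn '[[0,0,0],[0,0,0],[0,0,0],[0,0,0]]'

```text
clock: 33.05
tcp_pos: [0.6164, 0.1108, 0.074]
orientation: [0.0, 3.141, 0.001]
contact_force: [-5.1, -1.5, 12.1]
grip_width: 0.0446
```

>>> carry_out --offset '[[0,0,-0.004],[0,0,-0.004],[0,0,-0.004],[0,0,-0.004],[0,0,-0.004]]' --turn '[[0,0,0],[0,0,0],[0,0,0],[0,0,0],[0,0,0]]' --hand 0.3

```text
clock: 33.55
tcp_pos: [0.6158, 0.1108, 0.0742]
orientation: [-0.0, -3.14, 0.0]
contact_force: [-0.8, -0.1, 0.3]
grip_width: 0.0601
```

>>> carry_out --offset '[[0,0,-0.03],[0,0,-0.06],[0,0,-0.1],[0,0,-0.15],[0,0.1,-0.15],[0,0.2,-0.15],[0,0.3,-0.15],[0,0.3,-0.15]]' --turn '[[0,0,0],[0,0,0],[0,0,0],[0,0,0],[0,0,0],[0,0,0],[0,0,0],[0,0,0]]' --hand 1

```text
clock: 34.35
tcp_pos: [0.614, 0.2722, 0.1514]
orientation: [-0.019, 3.141, 0.012]
contact_force: [-1.3, 1.0, -0.2]
grip_width: -0.0001
```

```bash
python3 -c "
from h import *
[imaging.grab_frame('side') for i in range(2)];ago(.617,.111,.1,3)
a=imaging.grab_frame('top');save(a,'t9.png',(165,120,235,180),6)
b=imaging.grab_frame('side');save(b,'s9.png',(160,195,240,255),6)
A=cv2.imread('pics/t9.png');B=cv2.resize(cv2.imread('pics/s9.png'),(A.shape[1],A.shape[0]))
cv2.imwrite('pics/c9.png',np.hstack([A,B])[:, :800] if False else cv2.resize(np.hstack([A,B]),(800,343)))"
```

```text
t 34.60 tcp [0.6165 0.2596 0.1505] sd [0.0002 0.0008 0.0002] F [ 0.6 -1.3  0.1] w -0.0001
offset [-0.0014 -0.2972  0.1011] turn [-0.0003  0.0002 -0.0008]
```

View pics/c9.png

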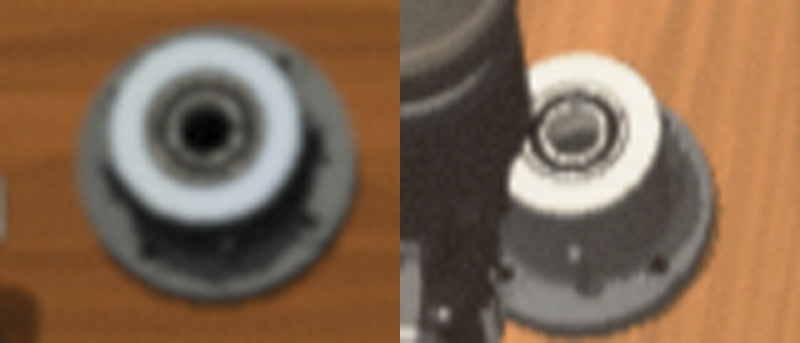

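>>> carry_out --offset '[[-0.001,-0.1,0],[-0.001,-0.2,0],[-0.001,-0.27,0],[-0.001,-0.297,0],[-0.001,-0.297,0.05],[-0.001,-0.297,0.1],[-0.001,-0.297,0.12],[-0.001,-0.297,0.12]]' --turn '[[0,0,-0.001],[0,0,-0.001],[0,0,-0.001],[0,0,-0.001],[0,0,-0.001],[0,0,-0.001],[0,0,-0.001],[0,0,-0.001]]' --hand 0.9

```text
clock: 35.5
tcp_pos: [0.6153, 0.1123, 0.0881]
orientation: [0.003, -3.138, 0.001]
contact_force: [-0.8, 0.4, 0.2]
grip_width: 0.0085
```

```bash
python3 -c "
from h import *
[imaging.grab_frame('side') for i in range(2)];ago(.617,.111,.078,3)"
```

```text
t 35.75 tcp [0.6173 0.1127 0.0907] sd [0.     0.     0.0001] F [ 0.5 -0.2  0.3] w 0.0084
offset [ 0.0005 -0.0034  0.0254] turn [0.0004 0.0008 0.0011]
```

>>> carry_out --offset '[[0.0005,-0.0034,0.008],[0.0005,-0.0034,0.015],[0.0005,-0.0034,0.02],[0.0005,-0.0034,0.024],[0.0005,-0.0034,0.028],[0.0005,-0.0034,0.03],[0.0005,-0.0034,0.03]]' --turn '[[0,0.001,0.001],[0,0.001,0.001],[0,0.001,0.001],[0,0.001,0.001],[0,0.001,0.001],[0,0.001,0.001],[0,0.001,0.001]]'

```text
clock: 36.45
tcp_pos: [0.6163, 0.1106, 0.0746]
orientation: [-0.0, -3.14, -0.0]
contact_force: [-0.5, 0.6, 1.6]
grip_width: 0.0084
```

```bash
python3 -c "
from h import *
ago(.617,.111,.07,3)"
```

```text
t 36.60 tcp [0.6162 0.1106 0.0747] sd [0. 0. 0.] F [-0.2  0.   2.2] w 0.0087
offset [-0.0015  0.0008  0.0093] turn [ 0.0001 -0.0013 -0.0001]
```

>>> carry_out --offset '[[-0.001,0.001,0.002],[-0.001,0.001,0.004],[-0.001,0.001,0.006],[-0.001,0.001,0.006]]' --turn '[[0,-0.001,0],[0,-0.001,0],[0,-0.001,0],[0,-0.001,0]]'

```text
clock: 37.0
tcp_pos: [0.6167, 0.111, 0.0718]
orientation: [-0.0, -3.141, 0.0]
contact_force: [-1.9, -0.1, 5.3]
grip_width: 0.0084
```

>>> carry_out --offset '[[0,0,0.002],[0,0,0.004],[0,0,0.004]]' --turn '[[0,0,0],[0,0,0],[0,0,0]]'

```text
clock: 37.3
tcp_pos: [0.6167, 0.111, 0.0699]
orientation: [-0.0, -3.141, 0.0]
contact_force: [-1.6, -0.1, 5.9]
grip_width: 0.0088
```

Sliding at ~6 N; continue.

>>> carry_out --offset '[[0,0,0.002],[0,0,0.003],[0,0,0.003]]' --turn '[[0,0,0],[0,0,0],[0,0,0]]'

```text
clock: 37.6
tcp_pos: [0.6167, 0.111, 0.0684]
orientation: [-0.0, -3.141, 0.0]
contact_force: [-0.7, -0.5, 5.8]
grip_width: 0.0083
```

>>> carry_out --offset '[[0,0,0.001],[0,0,0.002],[0,0,0.002]]' --turn '[[0,0,0],[0,0,0],[0,0,0]]'

```text
clock: 37.9
tcp_pos: [0.6167, 0.111, 0.0674]
orientation: [-0.0, -3.141, 0.0]
contact_force: [-2.2, -1.0, 4.9]
grip_width: 0.0085
```

>>> carry_out --offset '[[0,0,0.001],[0,0,0.002],[0,0,0.002]]' --turn '[[0,0,0],[0,0,0],[0,0,0]]'

```text
clock: 38.2
tcp_pos: [0.6167, 0.111, 0.0664]
orientation: [-0.0, -3.141, -0.0]
contact_force: [-1.1, -1.4, 6.1]
grip_width: 0.0087
```

>>> carry_out --offset '[[0,0,0.001],[0,0,0.001]]' --turn '[[0,0,0],[0,0,0]]'

```text
clock: 38.4
tcp_pos: [0.6168, 0.111, 0.0663]
orientation: [-0.0, -3.141, -0.0]
contact_force: [-3.3, -1.5, 8.5]
grip_width: 0.0086
```

>>> carry_out --offset '[[0,0,0.001],[0,0,0.001]]' --turn '[[0,0,0],[0,0,0]]'

```text
clock: 38.6
tcp_pos: [0.6168, 0.111, 0.0662]
orientation: [-0.0, -3.141, -0.0]
contact_force: [-3.8, -1.6, 11.6]
grip_width: 0.0086
```

>>> carry_out --offset '[[0,0,0.001],[0,0,0.002],[0,0,0.003],[0,0,0.003]]' --turn '[[0,0,0],[0,0,0],[0,0,0],[0,0,0]]'

```text
clock: 39.0
tcp_pos: [0.617, 0.1111, 0.0657]
orientation: [0.001, 3.141, 0.001]
contact_force: [-6.9, -1.2, 19.4]
grip_width: 0.0082
```

>>> carry_out --offset '[[0,0,-0.03],[0,0,-0.09],[0,0,-0.16],[0.08,0.02,-0.16],[0.16,0.04,-0.16],[0.25,0.07,-0.16],[0.32,0.07,-0.16],[0.35,0.07,-0.16]]' --turn '[[0,0,0],[0,0,0],[0,0,0],[0,0,0],[0,0,0],[0,0,0],[0,0,0],[0,0,0]]' --hand 0.3

```text
clock: 39.8
tcp_pos: [0.4377, 0.1462, 0.1433]
orientation: [0.004, -3.138, 0.001]
contact_force: [0.5, -0.0, -0.6]
grip_width: 0.0149
```

```bash
python3 -c "
from h import *
[imaging.grab_frame('side') for i in range(2)];ago(.4278,.146,.05,3)
b=imaging.grab_frame('side');save(b,'s10.png',(155,185,295,280),5)
for d in outline_of('lip_seal','side'):
    if d['region'].sum()>30: print(d['score'],np.round(fit(b,'lip_seal',d['region']),4))"
```

```text
t 40.05 tcp [0.4421 0.1463 0.144 ] sd [0.0007 0.     0.0001] F [-0.3 -0.2 -1.3] w 0.0147
offset [ 0.0287 -0.0006  0.1879] turn [0.0003 0.0001 0.0002]
0.7 [0.334  0.1438 1.3333]
0.64 [0.4263 0.1467 0.9647]
```

View pics/s10.png

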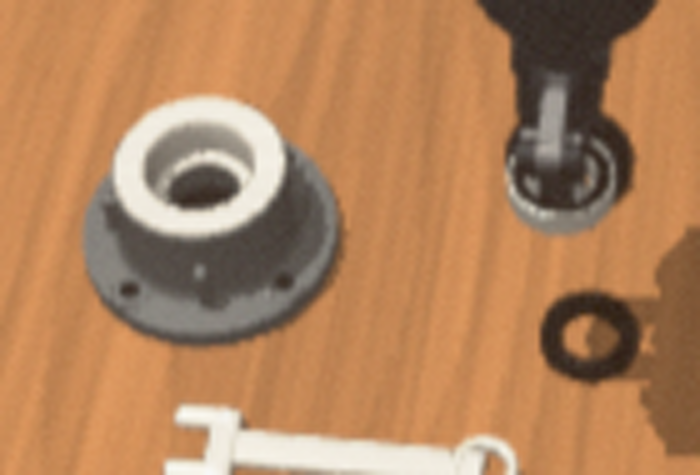

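The picture shows the bearing hanging from the fingers at crop (565,185), and the housing's bore empty at (200,170). I opened the jaws while they were still inside the bearing's bore, so they lifted it back out. It hangs level and secure, so I'll carry it straight back.

>>> carry_out --offset '[[-0.04,-0.01,0],[-0.1,-0.03,0],[-0.17,-0.05,0],[-0.24,-0.07,0],[-0.3,-0.07,0],[-0.335,-0.07,0],[-0.349,-0.07,0],[-0.349,-0.07,0]]' --turn '[[0,0,0],[0,0,0],[0,0,0],[0,0,0],[0,0,0],[0,0,0],[0,0,0],[0,0,0]]'

```text
clock: 40.95
tcp_pos: [0.6168, 0.1107, 0.1429]
orientation: [-0.001, -3.141, 0.001]
contact_force: [-0.8, -0.5, -2.3]
grip_width: 0.0146
```

```bash
python3 -c "
from h import *
[imaging.grab_frame('side') for i in range(3)];ago(.6168,.111,.092,3)
b=imaging.grab_frame('side');save(b,'s11.png',(140,140,260,240),6)"
```

```text
t 41.25 tcp [0.6153 0.1113 0.1435] sd [0.0001 0.     0.0001] F [ 0.5 -0.1 -1.4] w 0.0148
offset [-0.0032 -0.0005  0.103 ] turn [ 0.     -0.0009  0.0003]
```

View pics/s11.png

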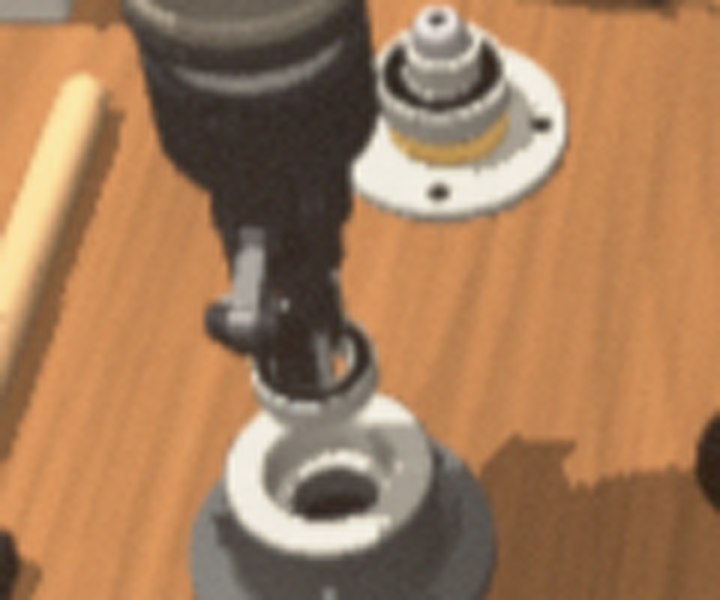

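>>> carry_out --offset '[[-0.003,0,0.03],[-0.003,0,0.06],[-0.003,0,0.08],[-0.003,0,0.095],[-0.003,0,0.1],[-0.003,0,0.1]]' --turn '[[0,-0.001,0],[0,-0.001,0],[0,-0.001,0],[0,-0.001,0],[0,-0.001,0],[0,-0.001,0]]'

```text
clock: 41.9
tcp_pos: [0.6174, 0.111, 0.0929]
orientation: [0.0, -3.141, 0.0]
contact_force: [0.2, 0.9, -1.6]
grip_width: 0.0149
```

```bash
python3 -c "
from h import *
ago(.6168,.111,.084,4)"
```

```text
t 42.10 tcp [0.618  0.1111 0.0938] sd [0.0001 0.     0.0002] F [ 0.   0.6 -1.2] w 0.0149
offset [ 0.0024 -0.0003  0.0196] turn [ 0.0001  0.001  -0.0001]
```

>>> carry_out --offset '[[0.0024,0,0.004],[0.0024,0,0.008],[0.0024,0,0.012],[0.0024,0,0.016],[0.0024,0,0.02],[0.0024,0,0.02]]' --turn '[[0,0.001,0],[0,0.001,0],[0,0.001,0],[0,0.001,0],[0,0.001,0],[0,0.001,0]]'

```text
clock: 42.7
tcp_pos: [0.6162, 0.111, 0.083]
orientation: [-0.0, -3.14, 0.0]
contact_force: [0.6, -0.6, -1.2]
grip_width: 0.0148
```

```bash
python3 -c "
from h import *
ago(.6168,.111,.076,3)"
```

```text
t 42.85 tcp [0.6164 0.1111 0.0833] sd [0.0001 0.     0.0001] F [-0.  -0.1 -1. ] w 0.0147
offset [-0.0008 -0.0002  0.0147] turn [-0.     -0.0006 -0.    ]
```

>>> carry_out --offset '[[-0.001,0,0.005],[-0.001,0,0.01],[-0.001,0,0.015],[-0.001,0,0.018],[-0.001,0,0.018]]' --turn '[[0,0,0],[0,0,0],[0,0,0],[0,0,0],[0,0,0]]'

```text
clock: 43.35
tcp_pos: [0.6167, 0.111, 0.0741]
orientation: [0.0, -3.14, 0.0]
contact_force: [0.2, 0.1, -0.9]
grip_width: 0.0148
```

>>> carry_out --offset '[[0,0,0.003],[0,0,0.006],[0,0,0.006]]' --turn '[[0,0,0],[0,0,0],[0,0,0]]'

```text
clock: 43.65
tcp_pos: [0.6168, 0.1111, 0.0713]
orientation: [-0.0, -3.141, 0.0]
contact_force: [-0.3, 0.1, -1.2]
grip_width: 0.0145
```

>>> carry_out --offset '[[0,0,0.002],[0,0,0.004],[0,0,0.004]]' --turn '[[0,0,0],[0,0,0],[0,0,0]]'

```text
clock: 43.95
tcp_pos: [0.6169, 0.1111, 0.0693]
orientation: [-0.0, -3.141, 0.0]
contact_force: [0.6, -0.1, -1.4]
grip_width: 0.0148
```

>>> carry_out --offset '[[0,0,0.002],[0,0,0.004],[0,0,0.004]]' --turn '[[0,0,0],[0,0,0],[0,0,0]]'

```text
clock: 44.25
tcp_pos: [0.6168, 0.1111, 0.0673]
orientation: [-0.0, -3.141, 0.0]
contact_force: [-0.1, 0.1, -1.5]
grip_width: 0.0148
```

>>> carry_out --offset '[[0,0,0.002],[0,0,0.004],[0,0,0.004]]' --turn '[[0,0,0],[0,0,0],[0,0,0]]'

```text
clock: 44.55
tcp_pos: [0.6169, 0.1111, 0.0663]
orientation: [-0.0, -3.141, -0.0]
contact_force: [-3.4, -1.1, 7.7]
grip_width: 0.0147
```

>>> carry_out --offset '[[0,0,0.002],[0,0,0.004],[0,0,0.004]]' --turn '[[0,0,0],[0,0,0],[0,0,0]]'

```text
clock: 44.85
tcp_pos: [0.617, 0.1111, 0.0661]
orientation: [-0.001, -3.141, -0.001]
contact_force: [-8.2, -1.8, 22.0]
grip_width: 0.0143
```

>>> carry_out --offset '[[0,0,-0.003],[0,0,-0.003]]' --turn '[[0,0,0],[0,0,0]]'

```text
clock: 45.05
tcp_pos: [0.6169, 0.1111, 0.0663]
orientation: [-0.0, -3.141, -0.001]
contact_force: [-4.2, -0.3, 10.3]
grip_width: 0.0144
```

>>> carry_out --offset '[[0,0,0],[0,0,0],[0,0,0],[0,0,0]]' --turn '[[0,0,0],[0,0,0],[0,0,0],[0,0,0]]' --hand 0.9

```text
clock: 45.45
tcp_pos: [0.6177, 0.1112, 0.0666]
orientation: [0.001, 3.141, 0.001]
contact_force: [-2.8, -1.0, 9.0]
grip_width: 0.0084
```

```bash
python3 -c "
from h import *
ago(.6168,.111,.066,3)"
```

```text
t 45.60 tcp [0.6177 0.1112 0.0665] sd [0. 0. 0.] F [-2.9 -0.8 10.1] w 0.0085
offset [ 0.0018 -0.0004  0.001 ] turn [ 0.0004  0.0006 -0.0002]
```

>>> carry_out --offset '[[0.002,0,0.001],[0.002,0,0.002],[0.002,0,0.002]]' --turn '[[0,0,0],[0,0,0],[0,0,0]]'

```text
clock: 45.9
tcp_pos: [0.6176, 0.1112, 0.0662]
orientation: [0.001, 3.139, 0.001]
contact_force: [-2.6, -0.9, 13.6]
grip_width: 0.0084
```

>>> carry_out --offset '[[0,0,-0.003],[0,0,-0.003],[0,0,-0.003]]' --turn '[[0,0,0],[0,0,0],[0,0,0]]' --hand 1

```text
clock: 46.2
tcp_pos: [0.6158, 0.111, 0.0653]
orientation: [-0.0, -3.141, 0.0]
contact_force: [-0.1, 0.8, -0.2]
grip_width: 0.0001
```

>>> carry_out --offset '[[0,0,-0.01],[0,0,-0.02],[0,0,-0.06],[0,0,-0.15],[0.08,0.02,-0.15],[0.16,0.04,-0.15],[0.24,0.07,-0.15],[0.3,0.07,-0.15]]' --turn '[[0,0,0],[0,0,0],[0,0,0],[0,0,0],[0,0,0],[0,0,0],[0,0,0],[0,0,0]]'

```text
clock: 47.0
tcp_pos: [0.4636, 0.1481, 0.141]
orientation: [0.005, -3.141, -0.002]
contact_force: [0.7, -0.3, -0.2]
grip_width: 0.0001
```

```bash
python3 -c "
from h import *
[imaging.grab_frame('side') for i in range(2)];ago(.4278,.146,.05,3)
b=imaging.grab_frame('side');save(b,'s12.png',(155,185,295,280),5)"
```

```text
t 47.25 tcp [0.466  0.1463 0.1412] sd [0.0011 0.0001 0.0001] F [0.5 0.4 0.3] w -0.0003
offset [ 0.0764 -0.0006  0.1823] turn [0.0003 0.0001 0.0004]
```

View pics/s12.png

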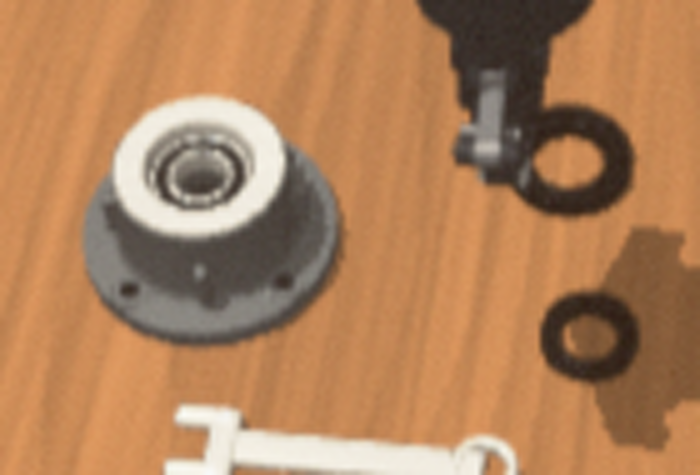

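Run:
```python
from h import *
for c in('side','top'):
    f=imaging.grab_frame(c)
    for d in outline_of('small_bearing',c)[:2]:
        m=d['region']
        if m.sum()<30: continue
        h=hull(np.kron(m,np.ones((8,8))));cc,a=cen((h.astype(np.float32)+.5)/8-.5)
        print(c,round(d['score'],2),'cen',cc.round(2),'area',round(a))
    for z in(.054,.058,.062):
        P=np.float32([proj(f,(.617+.0235*np.cos(t),.111+.0235*np.sin(t),z)) for t in A]);cc,a=cen(P);print('  pred ring z',z,cc.round(2),round(a))
    P=np.float32([proj(f,(.617+.042*np.cos(t),.111+.042*np.sin(t),.062)) for t in A]);print(' face circle cen',cen(P)[0].round(2))
    # bright face blob
    g=cv2.cvtColor(f['pixels'],cv2.COLOR_RGB2GRAY);u,v=cen(P)[0].astype(int);R=g[v-30:v+30,u-30:u+30]
    b=(R>(185 if c=='side' else 150)).astype(np.uint8);cs,_=cv2.findContours(b,cv2.RETR_EXTERNAL,cv2.CHAIN_APPROX_NONE);k=max(cs,key=cv2.contourArea)
    print(' face meas',np.array(cen(cv2.convexHull(k).astype(np.float32))[0])+[u-30,v-30],cv2.contourArea(k),'pred',cen(P)[1])
```

```text
side 0.44 cen [194.04 218.5 ] area 212
  pred ring z 0.054 [194.66 219.1 ] 250
  pred ring z 0.058 [194.49 218.09] 251
  pred ring z 0.062 [194.31 217.08] 252
 face circle cen [194.28 217.33]
 face meas [194.25320289 217.53342651] 699.5 pred 806.2569104704307
top 0.64 cen [200.86 142.74] area 289
  pred ring z 0.054 [200.53 142.4 ] 278
  pred ring z 0.058 [200.37 141.94] 280
  pred ring z 0.062 [200.22 141.48] 281
 face circle cen [200.21 141.55]
 face meas [200.25711839 141.89573967] 763.5 pred 898.6905056057149
```

>>> carry_out --offset '[[0.04,-0.0006,0],[0.076,-0.0006,0.03],[0.077,-0.0006,0.1],[0.077,-0.0006,0.16],[0.077,-0.0006,0.19],[0.077,-0.0006,0.19],[0.077,-0.0006,0.19]]' --turn '[[0,0,0],[0,0,0],[0,0,0],[0,0,0],[0,0,0],[0,0,0],[0,0,0]]' --hand 0.3

```text
clock: 48.2
tcp_pos: [0.4278, 0.1457, 0.0457]
orientation: [-0.001, -3.141, 0.0]
contact_force: [-0.0, -0.6, -0.2]
grip_width: 0.0596
```

```bash
python3 -c "
from h import *
[imaging.grab_frame('side') for i in range(2)];ago(.4276,.1462,.016,3)"
```

```text
t 48.45 tcp [0.4282 0.1461 0.0465] sd [0.0001 0.     0.    ] F [-0.3  0.   0. ] w 0.0599
offset [0.0013 0.0002 0.061 ] turn [ 0.0006  0.0007 -0.0002]
```

>>> carry_out --offset '[[0.001,0,0.02],[0.001,0,0.04],[0.001,0,0.055],[0.001,0,0.061],[0.001,0,0.061],[0.001,0,0.061]]' --turn '[[0,0.001,0],[0,0.001,0],[0,0.001,0],[0,0.001,0],[0,0.001,0],[0,0.001,0]]'

```text
clock: 49.05
tcp_pos: [0.4269, 0.1458, 0.015]
orientation: [-0.0, -3.139, 0.0]
contact_force: [-0.4, -0.7, 0.4]
grip_width: 0.0599
```

>>> carry_out --offset '[[0,0,0],[0,0,0],[0,0,0],[0,0,0],[0,0,0],[0,0,0]]' --turn '[[0,0,0],[0,0,0],[0,0,0],[0,0,0],[0,0,0],[0,0,0]]' --hand 0.65 --force 30

```text
clock: 49.65
tcp_pos: [0.4271, 0.1459, 0.0156]
orientation: [-0.0, -3.14, -0.0]
contact_force: [-1.3, -0.2, 6.4]
grip_width: 0.0448
```

```bash
python3 -c "
from h import *
ago(.4276,.1462,.016,3)"
```

```text
t 49.80 tcp [0.4271 0.1459 0.0156] sd [0. 0. 0.] F [-1.1 -0.9  6. ] w 0.0451
offset [-0.001   0.0007 -0.0008] turn [ 0.0002 -0.0012 -0.0001]
```

>>> carry_out --offset '[[0,0,-0.04],[0,0,-0.11],[0,0,-0.19],[-0.05,-0.02,-0.24],[-0.13,-0.05,-0.24],[-0.21,-0.07,-0.24],[-0.29,-0.07,-0.24],[-0.36,-0.07,-0.24]]' --turn '[[0,0,0],[0,0,0],[0,0,0],[0,0,0],[0,0,0],[0,0,0],[0,0,0],[0,0,0]]'

```text
clock: 50.6
tcp_pos: [0.6091, 0.11, 0.1349]
orientation: [-0.002, -3.14, -0.0]
contact_force: [-0.4, 0.3, -1.1]
grip_width: 0.0445
```

```bash
python3 -c "
from h import *
[imaging.grab_frame('side') for i in range(3)];ago(.6166,.111,.088,3)"
```

```text
t 50.90 tcp [0.6063 0.1107 0.1342] sd [0.0005 0.0001 0.0001] F [-0.7  0.4 -0.1] w 0.0447
offset [-0.021   0.0006  0.0924] turn [-0.0001 -0.0024 -0.0001]
```

>>> carry_out --offset '[[-0.021,0,0.01],[-0.021,0,0.04],[-0.021,0,0.07],[-0.021,0,0.09],[-0.021,0,0.09],[-0.021,0,0.09]]' --turn '[[0,-0.002,0],[0,-0.002,0],[0,-0.002,0],[0,-0.002,0],[0,-0.002,0],[0,-0.002,0]]'

```text
clock: 51.5
tcp_pos: [0.6172, 0.1107, 0.0891]
orientation: [-0.0, -3.141, 0.0]
contact_force: [-1.1, -0.9, 0.3]
grip_width: 0.0446
```

```bash
python3 -c "
from h import *
[imaging.grab_frame('side') for i in range(1)];ago(.6166,.111,.0745,3)"
```

```text
t 51.70 tcp [0.618  0.1109 0.0902] sd [0.0001 0.     0.0001] F [0.1 0.6 0.3] w 0.0447
offset [0.0028 0.0003 0.0314] turn [ 0.0002  0.0012 -0.0001]
```

>>> carry_out --offset '[[0.003,0,0.005],[0.003,0,0.012],[0.003,0,0.02],[0.003,0,0.025],[0.003,0,0.028],[0.003,0,0.03],[0.003,0,0.03]]' --turn '[[0,0.001,0],[0,0.001,0],[0,0.001,0],[0,0.001,0],[0,0.001,0],[0,0.001,0],[0,0.001,0]]'

```text
clock: 52.4
tcp_pos: [0.616, 0.1108, 0.0745]
orientation: [-0.0, -3.141, 0.0]
contact_force: [-0.6, 0.3, -0.6]
grip_width: 0.0447
```

```bash
python3 -c "
from h import *
ago(.6166,.111,.0740,3)"
```

```text
t 52.55 tcp [0.6161 0.1108 0.0747] sd [0. 0. 0.] F [0.1 0.1 0.2] w 0.0446
offset [-0.0009  0.0004  0.0015] turn [ 0.     -0.0004 -0.0001]
```

>>> carry_out --offset '[[-0.001,0,0.001],[-0.001,0,0.0018],[-0.001,0,0.0018]]' --turn '[[0,0,0],[0,0,0],[0,0,0]]'

```text
clock: 52.85
tcp_pos: [0.6168, 0.1108, 0.0741]
orientation: [-0.0, -3.141, -0.0]
contact_force: [-0.5, -0.7, 3.0]
grip_width: 0.045
```

>>> carry_out --offset '[[0,0,0],[0,0,0],[0,0,0],[0,0,0]]' --turn '[[0,0,0],[0,0,0],[0,0,0],[0,0,0]]' --hand 0.35

```text
clock: 53.25
tcp_pos: [0.6165, 0.1108, 0.0737]
orientation: [-0.0, -3.141, -0.0]
contact_force: [-1.0, -0.1, 0.1]
grip_width: 0.0554
```

>>> carry_out --offset '[[0,0,-0.02],[0,0,-0.06],[0,0,-0.14],[0,0,-0.18],[0,0.08,-0.18],[0,0.18,-0.18],[0,0.26,-0.18],[0,0.26,-0.18]]' --turn '[[0,0,0],[0,0,0],[0,0,0],[0,0,0],[0,0,0],[0,0,0],[0,0,0],[0,0,0]]'

```text
clock: 54.05
tcp_pos: [0.6149, 0.2501, 0.1646]
orientation: [0.016, -3.141, -0.009]
contact_force: [-0.1, 1.6, 0.2]
grip_width: 0.0557
```

```bash
python3 -c "
from h import *
[imaging.grab_frame('side') for i in range(2)];ago(.6164,.111,.09,3)
a=imaging.grab_frame('top');save(a,'t9.png',(165,120,235,180),6)
b=imaging.grab_frame('side');save(b,'s9.png',(160,195,240,255),6)
A_=cv2.imread('pics/t9.png');B=cv2.resize(cv2.imread('pics/s9.png'),(A_.shape[1],A_.shape[0]))
cv2.imwrite('pics/c13.png',cv2.resize(np.hstack([A_,B]),(800,343)))"
```

```text
t 54.30 tcp [0.617  0.2392 0.1641] sd [0.0002 0.0006 0.    ] F [-0.4 -0.3  0. ] w 0.0553
offset [ 0.0007 -0.2562  0.1485] turn [-0.0007 -0.0003 -0.0011]
```

View pics/c13.png

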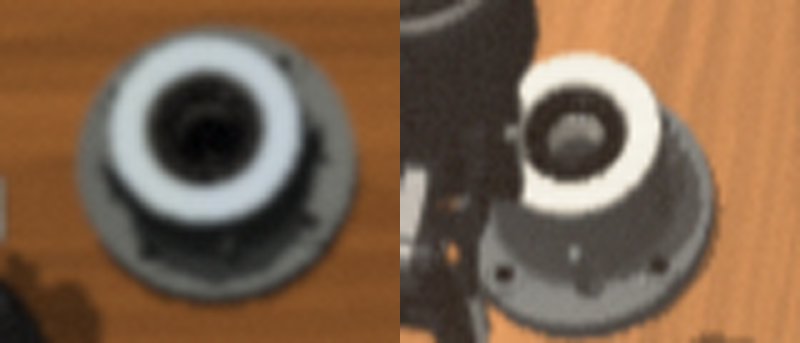

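>>> carry_out --offset '[[0.0007,-0.09,0],[0.0007,-0.17,0],[0.0007,-0.24,0],[0.0007,-0.256,0],[0.0007,-0.256,0.06],[0.0007,-0.256,0.12],[0.0007,-0.256,0.15],[0.0007,-0.256,0.15]]' --turn '[[0,0,-0.001],[0,0,-0.001],[0,0,-0.001],[0,0,-0.001],[0,0,-0.001],[0,0,-0.001],[0,0,-0.001],[0,0,-0.001]]' --hand 0.87

```text
clock: 55.2
tcp_pos: [0.6146, 0.1124, 0.0866]
orientation: [0.002, -3.136, 0.002]
contact_force: [0.9, 0.5, 0.8]
grip_width: 0.0112
```

```bash
python3 -c "
from h import *
[imaging.grab_frame('side') for i in range(2)];ago(.6168,.111,.078,3)"
```

```text
t 55.45 tcp [0.6173 0.1131 0.0902] sd [0.0001 0.     0.0001] F [-0.   0.2  0.2] w 0.0108
offset [ 0.001  -0.0041  0.0244] turn [0.0004 0.001  0.0009]
```

>>> carry_out --offset '[[0.001,-0.004,0.01],[0.001,-0.004,0.018],[0.001,-0.004,0.022],[0.001,-0.004,0.026],[0.001,-0.004,0.028],[0.001,-0.004,0.028]]' --turn '[[0,0.001,0.001],[0,0.001,0.001],[0,0.001,0.001],[0,0.001,0.001],[0,0.001,0.001],[0,0.001,0.001]]'

```text
clock: 56.05
tcp_pos: [0.6158, 0.1108, 0.0754]
orientation: [-0.0, -3.139, -0.0]
contact_force: [-1.6, 0.3, 6.1]
grip_width: 0.0109
```

>>> carry_out --offset '[[0,0,0.002],[0,0,0.002]]' --turn '[[0,0,0],[0,0,0]]'

```text
clock: 56.25
tcp_pos: [0.6159, 0.1109, 0.075]
orientation: [-0.0, -3.14, -0.0]
contact_force: [-4.1, -0.7, 12.2]
grip_width: 0.011
```

>>> carry_out --offset '[[0,0,0.002],[0,0,0.002]]' --turn '[[0,0,0],[0,0,0]]'

```text
clock: 56.45
tcp_pos: [0.616, 0.1108, 0.0746]
orientation: [-0.0, -3.14, -0.001]
contact_force: [-5.3, -1.3, 16.1]
grip_width: 0.0111
```

>>> carry_out --offset '[[0,0,0.001],[0,0,0.002],[0,0,0.002]]' --turn '[[0,0,0],[0,0,0],[0,0,0]]'

```text
clock: 56.75
tcp_pos: [0.6161, 0.1109, 0.0743]
orientation: [-0.0, -3.14, -0.001]
contact_force: [-7.0, -1.1, 20.9]
grip_width: 0.0111
```

>>> carry_out --offset '[[-0.001,0,0.001],[-0.001,0,0.002],[-0.001,0,0.002]]' --turn '[[0,0,0],[0,0,0],[0,0,0]]'

```text
clock: 57.05
tcp_pos: [0.6163, 0.1111, 0.074]
orientation: [-0.0, -3.139, -0.001]
contact_force: [-9.9, -0.3, 26.9]
grip_width: 0.011
```

```bash
python3 -c "
from h import *
ago(.6164,.111,.0743,3)"
```

```text
t 57.20 tcp [0.6163 0.1111 0.074 ] sd [0. 0. 0.] F [-10.3  -1.3  26.3] w 0.0106
offset [-0.0001 -0.0001 -0.0007] turn [ 0.0006 -0.0014 -0.0001]
```

>>> carry_out --offset '[[0.001,0,-0.01],[0.001,0,-0.03],[0.001,0,-0.06],[0.001,0,-0.06]]' --turn '[[0,0,0],[0,0,0],[0,0,0],[0,0,0]]'

```text
clock: 57.6
tcp_pos: [0.6175, 0.1111, 0.1032]
orientation: [0.0, 3.14, 0.002]
contact_force: [0.5, 0.7, 0.3]
grip_width: 0.0109
```

>>> carry_out --offset '[[0,0,0],[0,0,0],[0,0,0],[0,0,0],[0,0,0],[0,0,0],[0,0,0]]' --turn '[[0,0,0],[0,0,0],[0,0,0],[0,0,0],[0,0,0],[0,0,0],[0,0,0]]' --hand 0.52

```text
clock: 58.3
tcp_pos: [0.6157, 0.1108, 0.1007]
orientation: [-0.0, -3.139, 0.0]
contact_force: [-0.3, -0.5, 0.1]
grip_width: 0.0411
```

```bash
python3 -c "
from h import *
ago(.6166,.111,.0755,3)"
```

```text
t 58.45 tcp [0.6158 0.1108 0.1007] sd [0. 0. 0.] F [ 0.  -0.4 -0.2] w 0.0413
offset [-0.0018  0.0005  0.0505] turn [ 0.     -0.0015 -0.0001]
```

>>> carry_out --offset '[[-0.001,0,0.02],[-0.001,0,0.035],[-0.001,0,0.045],[-0.001,0,0.05],[-0.001,0,0.05]]' --turn '[[0,-0.001,0],[0,-0.001,0],[0,-0.001,0],[0,-0.001,0],[0,-0.001,0]]'

```text
clock: 58.95
tcp_pos: [0.616, 0.1107, 0.0752]
orientation: [-0.0, -3.14, 0.0]
contact_force: [1.2, 0.2, -0.1]
grip_width: 0.0411
```

>>> carry_out --offset '[[0,0,0.001],[0,0,0.002],[0,0,0.002]]' --turn '[[0,0,0],[0,0,0],[0,0,0]]'

```text
clock: 59.25
tcp_pos: [0.6163, 0.1108, 0.0749]
orientation: [-0.0, -3.141, -0.0]
contact_force: [-0.1, -0.1, 0.8]
grip_width: 0.0412
```

>>> carry_out --offset '[[0,0,0.001],[0,0,0.002],[0,0,0.002]]' --turn '[[0,0,0],[0,0,0],[0,0,0]]'

```text
clock: 59.55
tcp_pos: [0.6164, 0.1108, 0.0745]
orientation: [-0.0, -3.141, -0.0]
contact_force: [-1.3, -0.7, 6.1]
grip_width: 0.0412
```

>>> carry_out --offset '[[0,0,0.001],[0,0,0.002],[0,0,0.002]]' --turn '[[0,0,0],[0,0,0],[0,0,0]]'

```text
clock: 59.85
tcp_pos: [0.6164, 0.1108, 0.0744]
orientation: [-0.0, -3.141, -0.001]
contact_force: [-3.8, -0.5, 13.5]
grip_width: 0.0411
```

>>> carry_out --offset '[[0,0,0.001],[0,0,0.002],[0,0,0.002]]' --turn '[[0,0,0],[0,0,0],[0,0,0]]'

```text
clock: 60.15
tcp_pos: [0.6164, 0.1108, 0.0743]
orientation: [-0.001, -3.141, -0.001]
contact_force: [-7.8, -1.1, 21.1]
grip_width: 0.0414
```

>>> carry_out --offset '[[0,0,0.001],[0,0,0.002],[0,0,0.002]]' --turn '[[0,0,0],[0,0,0],[0,0,0]]'

```text
clock: 60.45
tcp_pos: [0.6165, 0.1109, 0.0743]
orientation: [-0.001, -3.141, -0.001]
contact_force: [-10.1, -1.1, 27.9]
grip_width: 0.0409
```

>>> carry_out --offset '[[0,0,-0.02],[0,0,-0.03],[0.03,0,-0.03],[0.06,0,-0.03],[0.06,0,-0.02],[0.06,0,-0.01],[0.06,0,-0.005],[0.06,0,-0.005]]' --turn '[[0,0,0],[0,0,0],[0,0,0],[0,0,0],[0,0,0],[0,0,0],[0,0,0],[0,0,0]]'

```text
clock: 61.25
tcp_pos: [0.587, 0.1109, 0.0744]
orientation: [-0.001, -3.141, -0.0]
contact_force: [-7.0, -1.0, 15.2]
grip_width: 0.0408
```

>>> carry_out --offset '[[0,0,0.001],[0,0,0.002],[0,0,0.002]]' --turn '[[0,0,0],[0,0,0],[0,0,0]]'

```text
clock: 61.55
tcp_pos: [0.5869, 0.1109, 0.0744]
orientation: [-0.001, -3.141, -0.001]
contact_force: [-8.3, -1.1, 24.5]
grip_width: 0.0414
```

>>> carry_out --offset '[[0,0,0.001],[0,0,0.002],[0,0,0.002]]' --turn '[[0,0,0],[0,0,0],[0,0,0]]'

```text
clock: 61.85
tcp_pos: [0.587, 0.1109, 0.0743]
orientation: [-0.001, -3.141, -0.001]
contact_force: [-12.6, -1.1, 32.7]
grip_width: 0.041
```

>>> carry_out --offset '[[0,0,-0.03],[0,0,-0.1],[0,0,-0.2],[0,0,-0.3],[0,0.09,-0.3],[0,0.18,-0.3],[0,0.27,-0.3],[0,0.36,-0.3]]' --turn '[[0,0,0],[0,0,0],[0,0,0],[0,0,0],[0,0,0],[0,0,0],[0,0,0],[0,0,0]]'

```text
clock: 62.65
tcp_pos: [0.5869, 0.2925, 0.2213]
orientation: [-0.001, -3.142, -0.0]
contact_force: [1.2, -0.3, -0.1]
grip_width: 0.0412
```

>>> carry_out --offset '[[0,0.09,0],[0,0.18,0],[0,0.2,0],[0,0.2,0],[0,0.2,0]]' --turn '[[0,0,0],[0,0,0],[0,0,0],[0,0,0],[0,0,0]]'

```text
clock: 63.15
tcp_pos: [0.5872, 0.389, 0.2208]
orientation: [-0.002, -3.141, 0.003]
contact_force: [0.3, 0.6, -0.3]
grip_width: 0.0409
```

```bash
python3 -c "
from h import *
a=imaging.grab_frame('top');save(a,'ta.png',(165,110,345,200),4)
b=imaging.grab_frame('side');save(b,'sa.png',(150,120,330,250),4)
A_=cv2.imread('pics/ta.png');B=cv2.imread('pics/sa.png')
cv2.imwrite('pics/fin.png',cv2.resize(np.vstack([A_,B]),None,fx=.68,fy=.68,interpolation=cv2.INTER_AREA))"
```

```text
(no output)
```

View pics/fin.png

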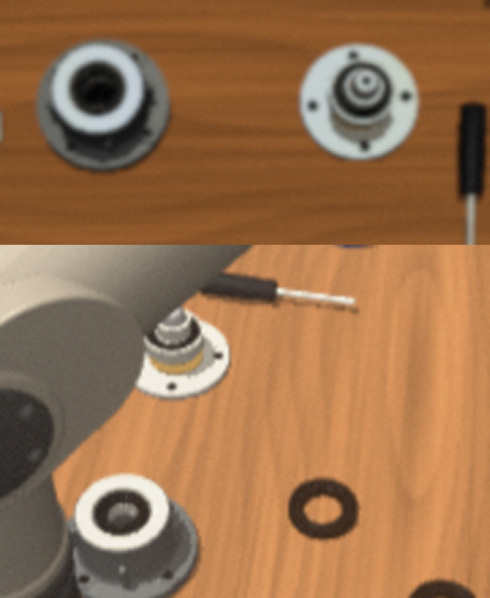

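The final picture shows the seal seated in the housing at crop (98,90) and the full stack on the shaft at (363,90). The robot is clear of both, so I'm handing in.

```bash
python3 -c "
from h import *
print(r.hand_in())"
```

```text
the job is handed in; nothing more can be done
None
```

The job is handed in at about 63 s of the 141 s allowed. All five parts are in place and the robot was touching nothing at the end.

**Shaft:** I stacked the wear sleeve, the large bearing and the spacer, each lowered until light contact of about 3–11 N. The last picture shows the full stack in order.

**Small bearing:** It slid in at about 6 N over roughly 8 mm, then stopped hard at TCP z 0.0663, and I pushed to about 20 N.
- **Mistake:** on the first retreat I opened the jaws while they were still inside the bearing's bore, and they lifted it back out. I put it straight back.
- **Second insertion:** it stopped at the same height, and I pressed it again to 22 N. The ~6 N sliding force did not show this time, and I don't know why.
- **Image check:** the top camera put it at the home height. The side camera read about 2–3 mm higher, which fits the bore rim hiding part of the ring.

**Lip seal:** I used the smallest of the three black rings. It measured about 47 mm against about 64 mm for the other two, and the grip width agreed.
- **First press:** it was pushed to about 27 N, and that reading alone suggested it could stand up to 0.6 mm proud.
- **Flush check:** I pressed again to about 28 N with the fingertips spanning seal and housing face. They stopped at 0.0744 m, the same as on the bare face, so the seal is flush to within about 0.1 mm.

The highest force I read was about 33 N, with the fingertips on the bare face; pushes on the parts stayed under 30 N.

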